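Find the marked angle on the plaster ridge

TASK

The jug is standing on the plaster block where the angle gauge has to go: lift it off by its handle and set it down gently and upright on the table beside the block. Then put the wooden angle gauge into the block's channel with the middle of its sole on the ridge, rock it there until the swinging pointer settles on the brass mark, and finish while still holding it at that angle with its sole resting on the ridge, so that I can scribe the line. Leave the other things on the table where they are.

Things in the scene. Friction and masses are not known exactly. Their poses are not given: they have to be found in the camera images.
- block: fixed plaster block, 94 (x) x 100 (y) x 55 mm tall; origin at the centre of its underside, z up. A channel 44 mm wide runs along its own y through the middle of its top, open at both ends, between two flat walls 25 mm thick with tops at 55 mm. The channel's uneven floor lies at 29 mm, or 33 mm over the +y end. The jug stands on the walls at the start
- ridge: round-topped plaster ridge (top radius 8 mm) across the middle of the channel, along the block's x, 16 mm thick, part of the block; its crest stands 51 mm above the table, 4 mm below the wall tops; origin at the block's origin
- ridge_top (a point): middle of the ridge's crest, 51 mm above the table; axes as the block's
- jug: white ceramic jug, open top: foot 68 mm wide, belly 88 mm, rim 76 mm wide at height 85 mm; an arched handle spans over the mouth in its own y-z plane, 114 mm wide over its sides. Origin at the centre of the underside, z up. About 0.4 kg
- jug_handle (a point): middle of the jug's handle bar, 138 mm above its underside: a flat bar 14 mm wide (jug x), 70 mm long (jug y), 12 mm thick, with 47 mm of room under it
- gauge: wooden angle gauge standing on its sole, about 0.3 kg; origin at the centre of the sole's underside, z up. Flat sole 28 (x) x 110 (y) x 12 mm; upright dial board 92 mm wide (y), 6 mm thick, from 10 to 116 mm height at x = -11 to -5 mm, its dial looking to the gauge's +x (at the start roughly away from the robot); on top a grip post. To sit in the block's channel its y must lie along the block's y
- gauge_grip (a point): grip point of the gauge's post, on its middle axis 138 mm above the sole: post 20 mm (x) by 24 mm (y), from 114 to 158 mm height
- sole_mid (a point): middle of the underside of the gauge's sole
- pointer (a joint): angle (rad) of the free-swinging weighted pointer, which hangs from a pin 104 mm above the sole in front of the dial and turns about the gauge's x; 0 when it hangs square to the sole, positive when its tip is swung towards the gauge's +y. Settles plumb in about a second, so when the gauge is turned by an angle a about its own +x the pointer reads -a
- mark (a joint): angle (rad) of the brass mark on the dial about the same pin and in the same sense as the pointer; stiff, set anew at each start between 0.11 and 0.25. The pointer is on the mark when both angles are equal
- pointer_tip (a point): tip of the dark pointer, 76 mm from the pin
- mark_edge (a point): middle of the upper edge of the mark, a brass tab 10 mm wide, 9 mm high, just below the arc of the tip, 76 mm from the pin
- bowl: white glazed bowl, 120 mm wide, 50 tall; loose bystander, origin under its centre
- needle: needle tool, wooden handle 100 mm long and steel needle; loose bystander
- cutter: round steel cutter ring, 64 mm wide, 25 tall; loose bystander, origin under its centre
- rib: flat wooden rib 100 x 55 x 6 mm; loose bystander, origin under its centre
- jar: closed blue jar, 64 mm wide, 85 tall; loose bystander, origin under its centre
- beaker: terracotta beaker, 68 mm wide, 75 tall; loose bystander, origin under its centre
- brush: brush with a long handle, lying flat; loose bystander

How it is judged:
By the outcome, as a careful person would: the job done as asked, in the order asked, and still so for the second after the job is handed in, while the arm keeps its last pose, push and grip.
It also fails if it takes over 56 s, if anything falls off the work surface, if the arm or the gripper's body presses on something with over 40 N, if the wrist force passes 120 N, or if a joint passes its speed limit or range.

ROBOT

A 7-joint arm with a two-finger parallel gripper is mounted at the origin on the work surface. World frame = base frame: x ahead of the robot, y to its left, z up, the work surface at z = 0. Lengths are in mm, angles in rad, forces in N, time in s.
With the tool pointing down it reaches from about 400 to 850 mm from the base axis. Payload 4.4 kg.
Tool frame: the origin (TCP) lies on the centre line of the jaws, within the pads' length; the fingertips stand manip.tip_reach ahead of it and the grasp point (between the pads) is the TCP (manip.tip_reach is the distance from the TCP to the fingertips, in mm); x points along the fingers, z is the direction in which the jaws open and shut, and the axes are right-handed (so a half turn about x gives the same grasp; the last joint's range is limited). The gripper opens to 94 mm and grips with 3 to 60 N. Pads are 16 mm wide; open, the fingers measure 119 mm over their backs; the gripper's body (75 mm by 177 mm) begins 78 mm behind the grasp point.
Start: joints at [-1.235, 0.628, 0.038, 1.517, -0.027, 0.996, -0.02], TCP at [254.177, 598.257, 224.478] pointing down, gripper open.
Joint ranges: [-3.06, 3.06], [-0.37, 2.12], [-1.25, 1.32], [0.18, 2.47], [-1.1, 4.24], [0.23, 1.98], [-2.94, 2.94]. Speed limits (rad/s): [2.57, 2.57, 3.14, 3.14, 3.14, 3.14, 3.14].

INTERFACE

Orientations are given as [roll, pitch, yaw] about the fixed x, y, z axes, in that order (R = Rz(yaw) Ry(pitch) Rx(roll)).
In Python, from workcell import manip gives the robot as it stands.
- The arm moves only by the tool servo_tool, never from a script. Its argument "series" is one flat list of numbers, 5 for each row, row after row: the shift along the tool's x, y, z in mm, then the turn about the tool's x in degrees, then the finger opening in mm, from 0 to 94. In form: [tx, ty, tz, twist, gripper, tx, ty, tz, twist, gripper, ...]. A call has 1 to 12 rows; each row is the pose to reach, as a shift and turn from the pose measured when the call began, along the tool's axes at that moment; what a row does not reach only later rows make up. A row lasts 1/8 s, in which the tool goes at most 62.5 mm and 10.7 degrees, less where a joint would pass 70% of its speed; a pose out of reach is approached as far as the arm can. A call with a gripper value outside its range is refused whole. The fingers move at their own pace and stop on an object; the grip force is fixed at half the most. Time passes only in rows, so rows that repeat a pose let the fingers close. It gives the time, the measured TCP pose, the force and the opening at its end, in the units of the state.
- manip.get_state(): the state, without advancing time (a new reading comes with each control period).
- manip.snapshot(name): name is "scene" or "top" or "wrist"; returns (picture, depth): 400x640x3 uint8, red, green, blue; 400x640 float32, mm along the optical axis (not along the pixel's ray), 0 where there is no reading.
- manip.camera_params(name): a dict with "intrinsics" (3x3 intrinsics, pixels), "R" (3x3) and "t" (3): a world point X has camera coordinates R X + t. Camera axes: x right, y down, z forward; pixel columns grow to the right and rows downward; lengths in mm; the calibration is good to about 2 mm. The wrist camera is an equidistant fisheye: a pixel r from the principal point sees the ray r / f radians off the axis. A picture is of the moment at which its call begins: read the wrist's pose just before it. camera_params takes no time and is no camera call; for the wrist camera it gives the pose at the moment of the call.
- manip.sign_off(): hands the job in, once; it reports no verdict.
Trained networks look in the newest picture that a camera, given by its name, has taken for a name from the list of things; names that differ only in an ending like _2 or _b are one class to them, and where a whole thing is asked for, a point or a joint stands for the part that bears it (a point fixed in the world has none). Each returns a list of dicts, best first, with "score" (0 to 1); they miss things now and then, are a little off and sometimes report something else, mostly with a low value. They report only what shows in the picture. A call takes as long as a camera call.
- manip.spot_in(label, camera): "position" ([x, y, z] in mm, in world coordinates, good to about 4 mm: the middle of the surface that is visible of it).
The state is a dict: "time": time; "joints": joint angles; "dq": joint speeds; "tau": joint torques, N m; "tool_pos": TCP position; "eef_rot": TCP orientation; "force": force on the tool from outside, world axes, zero at the start; "torque": the same for the moment, N m; "gripper_width": finger opening in mm.
Only numpy, scipy, OpenCV 4.12 (cv2) and the standard library are available. Lean on these libraries where they do the work, as an engineer would, in place of code of your own. Each camera call takes 0.05 s, during which the arm holds its last target.

## Working session

There is one attempt and no reset: what is moved stays moved. The work goes in short steps, Python scripts to look and compute and a tool call to move; the robot and the scene stay as the last step left them, time stands still between calls to the robot, and variables do not carry over. Pictures are saved under pics/ and viewed, and the job is handed in when it is done.

Besides the shell and the picture viewer there is one more tool, called as name(argument=value, ...) on one line, values as JSON. servo_tool: Moves the arm, as the interface text tells. Its arguments: {"type":"object","properties":{"series":{"type":"array"}},"required":["series"]}

```bash
ls; mkdir -p pics
cat > h.py <<'E'
import numpy as np,cv2
from workcell import manip
from scipy.spatial.transform import Rotation as Rn
def snap(c,n):
    p,d=manip.snapshot(c); cv2.imwrite(f'pics/{n}.png',cv2.cvtColor(p,cv2.COLOR_RGB2BGR)); np.save(f'pics/{n}.npy',d); return p,d
def cloud(c,d):
    P=manip.camera_params(c);K=np.array(P['intrinsics']);R=np.array(P['R']);t=np.array(P['t'])
    v,u=np.mgrid[:d.shape[0],:d.shape[1]]
    X=np.stack([(u-K[0,2])/K[0,0]*d,(v-K[1,2])/K[1,1]*d,d],-1)
    W=(X-t)@R; W[d<=0]=np.nan; return W
def proj(c,X):
    P=manip.camera_params(c);K=np.array(P['intrinsics']);x=np.array(P['R'])@np.array(X)+np.array(P['t']);x=K@x;return x[:2]/x[2]
E
python3 - <<'E'
from h import *
s=manip.get_state();print({k:np.round(v,3) for k,v in s.items()}); print(manip.tip_reach)
for c in('scene','top'):
    snap(c,c+'0')
    P=manip.camera_params(c);print(c,np.round(P['intrinsics'],1).tolist(),np.round(P['R'],3).tolist(),np.round(P['t'],1))
for n in ['block','jug','jug_handle','gauge','gauge_grip','pointer_tip','mark_edge','ridge_top','bowl','needle','cutter','rib','jar','beaker','brush']:
    for c in ('top','scene'):
        r=manip.spot_in(n,c); print(n,c,[(round(a['score'],2),np.round(a['position']).tolist()) for a in r[:2]])
print(manip.get_state()['time'])
E
```

```text
pics
{'time': np.float64(0.0), 'joints': array([-1.235,  0.629,  0.038,  1.518, -0.027,  0.996, -0.02 ]), 'dq': array([-0.002,  0.001,  0.001,  0.   ,  0.003,  0.001,  0.001]), 'tau': array([-0.0000e+00, -5.4975e+01,  1.1440e+00, -1.8665e+01, -5.2000e-02,
        2.4000e-02,  0.0000e+00]), 'tool_pos': array([253.905, 597.689, 223.571]), 'eef_rot': array([-3.132,  1.569, -1.963]), 'force': array([-0.245, -0.979,  0.126]), 'torque': array([-0.007,  0.005, -0.008]), 'gripper_width': np.float64(93.829)}
19.0
scene [[422.1, 0.0, 321.0], [0.0, 422.1, 200.7], [0.0, 0.0, 1.0]] [[0.655, 0.755, 0.013], [0.521, -0.439, -0.732], [-0.547, 0.486, -0.682]] [-374.7 -177.5 1501.7]
top [[463.0, 0.0, 325.8], [0.0, 463.0, 200.4], [0.0, 0.0, 1.0]] [[0.01, -1.0, 0.005], [-0.997, -0.01, -0.072], [0.072, -0.004, -0.997]] [  23.3  551.4 1465.6]
block top [(0.78, [539.0, 27.0, 62.0]), (0.58, [542.0, -229.0, 10.0])]
block scene [(0.9, [606.0, -33.0, 31.0]), (0.67, [549.0, -252.0, 54.0])]
jug top [(0.75, [686.0, 365.0, 37.0]), (0.59, [569.0, -10.0, 123.0])]
jug scene [(0.94, [580.0, -14.0, 120.0])]
jug_handle t
[... 502 characters left out ...]
owl scene [(0.56, [462.0, 250.0, 29.0])]
needle top [(0.68, [567.0, -9.0, 122.0]), (0.49, [755.0, -153.0, 11.0])]
needle scene [(0.56, [550.0, -250.0, 54.0]), (0.51, [758.0, -159.0, 7.0])]
cutter top [(0.7, [413.0, 483.0, 18.0]), (0.67, [571.0, -11.0, 122.0])]
cutter scene [(0.85, [731.0, 144.0, 14.0])]
rib top [(0.71, [343.0, -384.0, 10.0])]
rib scene [(0.6, [346.0, -383.0, 8.0])]
jar top [(0.9, [664.0, -365.0, 89.0])]
jar scene [(0.58, [691.0, -376.0, 77.0]), (0.38, [608.0, -29.0, 33.0])]
beaker top []
beaker scene [(0.8, [690.0, 345.0, 50.0]), (0.32, [460.0, 248.0, 26.0])]
brush top [(0.65, [417.0, 482.0, 20.0])]
brush scene [(0.78, [425.0, 479.0, 17.0]), (0.48, [460.0, 249.0, 28.0])]
1.6
```

View pics/scene0.png

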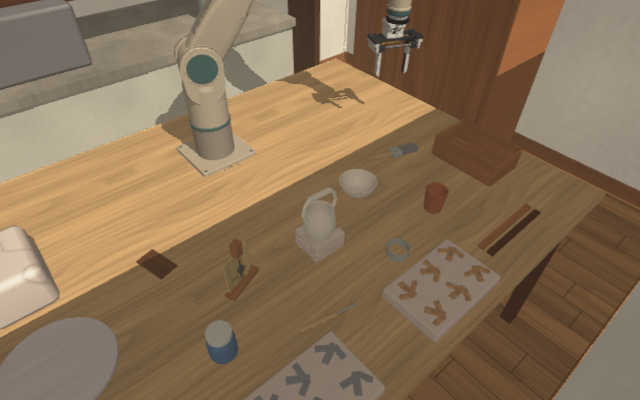

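View pics/top0.png

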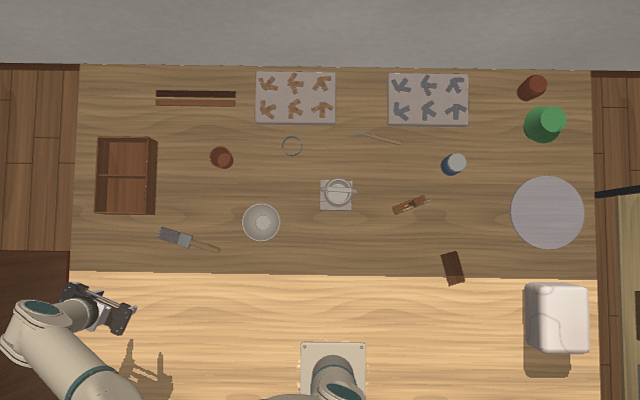

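The scene picture shows the jug on the block at (319,222) and the gauge at (240,268). In the top view the jug is at (338,193), the gauge at (411,204) and the bowl at (261,222). I'll fit poses from the depth next.

Run:
```python
from h import *
a=cv2.imread('pics/top0.png'); b=cv2.imread('pics/scene0.png')
A=cv2.resize(a[150:250,240:440],None,fx=4,fy=4,interpolation=cv2.INTER_CUBIC)
cv2.imwrite('pics/topc.png',A)
cv2.imwrite('pics/scenec.png',cv2.resize(b[170:310,210:390],None,fx=4,fy=4,interpolation=cv2.INTER_CUBIC))
for c in('top','scene'):
    W=cloud(c,np.load(f'pics/{c}0.npy'))
    P=W.reshape(-1,3)
    for nm,ctr,r,zs in [('jug',(570,-12),75,[(3,25),(25,48),(50,60),(60,80),(80,100),(100,128),(128,140),(140,160),(182,197)]),('gauge',(542,-243),80,[(4,11),(11,16),(20,60),(60,110),(110,150),(150,165)])]:
        m=np.hypot(P[:,0]-ctr[0],P[:,1]-ctr[1])<r
        for lo,hi in zs:
            Q=P[m&(P[:,2]>lo)&(P[:,2]<hi)]
            if len(Q)<4: print(c,nm,lo,hi,len(Q));continue
            (cx,cy),(w,h),an=cv2.minAreaRect(Q[:,:2].astype(np.float32))
            print(c,nm,lo,hi,len(Q),'mean',np.round(Q.mean(0),1),'rect',np.round([cx,cy,w,h,an],1))
```

```text
top jug 3 25 164 mean [560.5 -18.6   5.6] rect [571.3 -11.8 146.2 146.   63.9]
top jug 25 48 69 mean [549.5  21.2  34.4] rect [541.5   2.4 108.3  48.7  74.2]
top jug 50 60 260 mean [552.1   4.2  55.8] rect [567.5  -1.1  91.9  97.5   0.6]
top jug 60 80 219 mean [573.2  -5.4  64.9] rect [566.8  -0.8  99.2  88.3  88. ]
top jug 80 100 36 mean [587.4  -9.9  85.5] rect [568.7  -5.5  56.8  82.6  78.2]
top jug 100 128 84 mean [558.5  -2.2 118.2] rect [569.8  -6.5  84.7  83.6   1.5]
top jug 128 140 86 mean [562.7  -6.  135.7] rect [570.2  -6.1  78.4  78.7  24.5]
top jug 140 160 77 mean [568.3  -5.2 142.8] rect [568.9  -3.7  75.   81.6  37.7]
top jug 182 197 55 mean [569.8  -5.3 191.5] rect [571.1  -4.8  97.5  13.8  86.7]
top gauge 4 11 288 mean [ 547.7 -239.9    6.3] rect [ 542.7 -243.9  152.6  154.5   49. ]
top gauge 11 16 100 mean [ 540.  -228.3   13.4] rect [ 554.7 -231.2   64.9  108.8   26.3]
top gauge 20 60 16 mean [ 528.5 -215.7   34.4] rect [ 530.6 -218.5   11.8   58.9   27.5]
top gauge 60 110 17 mean [ 531.8 -223.8   80.6] rect [ 538.7 -236.3   15.3   86.6   23.5]
top gauge 110 150 58
[... 761 characters left out ...]
 mean [579.9 -10.7 145. ] rect [576.3 -10.7  72.3  89.2  35.1]
scene jug 182 197 95 mean [576.9 -17.1 191.2] rect [573.5  -8.8  96.2  16.   87.7]
scene gauge 4 11 138 mean [ 552.9 -246.     8.2] rect [ 538.5 -246.   124.   145.5    4.1]
scene gauge 11 16 245 mean [ 549.4 -245.5   12.9] rect [ 545.3 -242.2   27.5  109.7   21.5]
scene gauge 20 60 253 mean [ 541.9 -248.1   39.3] rect [ 544.  -242.7   16.1   92.8   19.6]
scene gauge 60 110 367 mean [ 542.3 -248.8   82.6] rect [ 543.9 -242.7   17.4   94.1   18.8]
scene gauge 110 150 187 mean [ 547.5 -248.1  126.5] rect [ 544.6 -242.2   22.    92.4   21.4]
scene gauge 150 165 93 mean [ 546.4 -242.9  156.6] rect [ 544.9 -242.3   20.2   23.5   24. ]
```

View pics/topc.png

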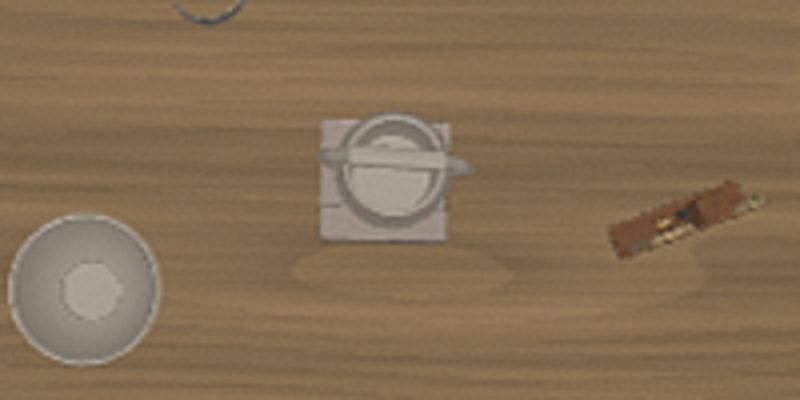

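View pics/scenec.png

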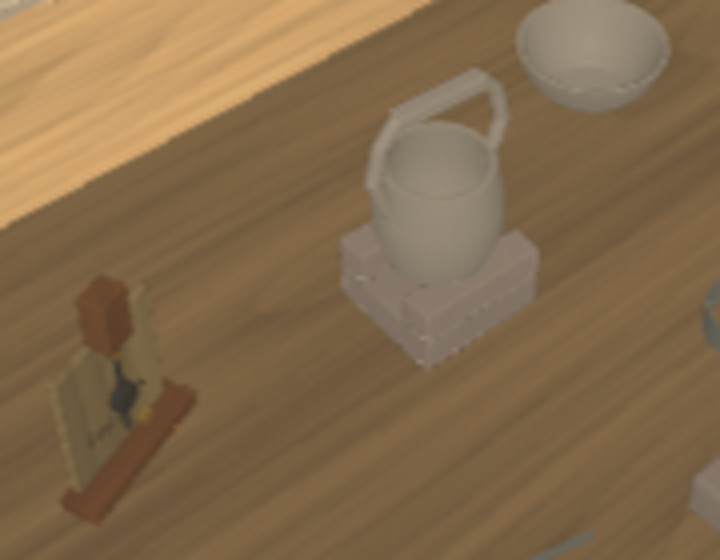

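```bash
cat >> h.py <<'E'
def go(pos,yaw=None,s=None):
    """tool-frame shift & twist to reach world pos with tool z along +-yaw(deg in world)"""
    s=s or manip.get_state(); R=Rn.from_euler('xyz',s['eef_rot']).as_matrix()
    d=R.T@(np.array(pos)-s['tool_pos']); tw=0
    z=R[:,2]; cur=np.degrees(np.arctan2(z[1],z[0]))
    if yaw is not None:
        tw=-(yaw-cur)  # x down: +twist turns negative about world z
        tw=(tw+90)%180-90
    print('cur zyaw',round(cur,2),'xaxis',np.round(R[:,0],4),'pos',np.round(s['tool_pos'],1),'shift',np.round(d,1),'twist',round(tw,1),'j7',round(s['joints'][6],2),'F',np.round(s['force'],1),'w',round(float(s['gripper_width']),1),'t',round(float(s['time']),2))
    print('R rows(world) of tool axes:\n',np.round(R,3))
    return d,tw
E
python3 - <<'E'
from h import *
go([571,-7,290],-3)
E
```

```text
cur zyaw 66.98 xaxis [-0.  0. -1.] pos [254.2 598.3 224.5] shift [ -65.6 -528.3 -433.2] twist 70.0 j7 -0.02 F [-0.2 -0.7  0.2] w 94.1 t 1.6
R rows(world) of tool axes:
 [[-0.    -0.92   0.391]
 [ 0.     0.391  0.92 ]
 [-1.     0.     0.   ]]
```

servo_tool(series=[-60, 0, 0, 0, 94, -65, -60, -50, 10, 94, -65, -528, -433, 70, 94, -65, -528, -433, 70, 94, -65, -528, -433, 70, 94, -65, -528, -433, 70, 94, -65, -528, -433, 70, 94, -65, -528, -433, 70, 94, -65, -528, -433, 70, 94, -65, -528, -433, 70, 94, -65, -528, -433, 70, 94, -65, -528, -433, 70, 94])

```text
time: 3.1
tool_pos: [571.7, -8.7, 289.7]
eef_rot: [0.366, 1.57, 0.313]
force: [-0.1, 1.1, -0.5]
gripper_width: 93.9
```

Run:
```python
from h import *
go([571,-7,193],-3)
P=manip.camera_params('wrist');print(np.round(P['intrinsics'],1),np.round(P['R'],3),np.round(P['t'],1))
snap('wrist','w1');
print([(round(a['score'],2),np.round(a['position']).tolist()) for a in manip.spot_in('jug_handle','wrist')[:3]])
```

```text
cur zyaw -3.03 xaxis [ 7.e-04  2.e-04 -1.e+00] pos [571.7  -8.7 289.7] shift [96.7  1.6 -0.8] twist -0.0 j7 0.14 F [-0.1  1.1 -0.5] w 93.9 t 3.1
R rows(world) of tool axes:
 [[ 0.001  0.053  0.999]
 [ 0.     0.999 -0.053]
 [-1.     0.     0.001]]
[[309.7   0.  319.6]
 [  0.  309.7 199.8]
 [  0.    0.    1. ]] [[ 0.999 -0.053  0.001]
 [-0.051 -0.969  0.241]
 [-0.012 -0.241 -0.97 ]] [-571.6  -20.   459.1]
[(0.58, [570.0, -12.0, 127.0])]
```

View pics/w1.png

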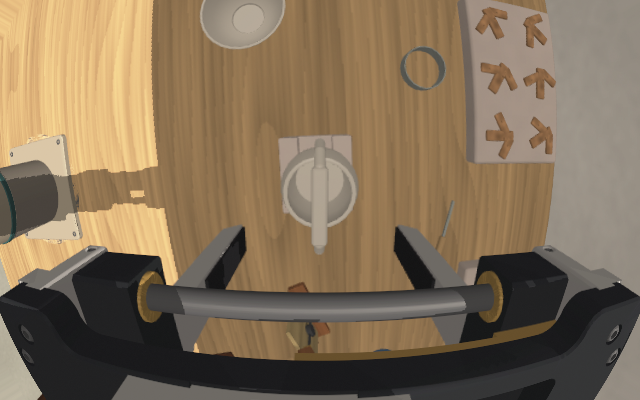

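The handle bar runs from (320,145) to (318,250), centred between the fingers in x. I'll check its y position with the wrist depth.

```bash
cat >> h.py <<'E'
def wcloud(d,P=None):
    P=P or manip.camera_params('wrist');K=np.array(P['intrinsics']);R=np.array(P['R']);t=np.array(P['t'])
    v,u=np.mgrid[:d.shape[0],:d.shape[1]]; x=(u-K[0,2])/K[0,0]; y=(v-K[1,2])/K[1,1]; th=np.hypot(x,y)+1e-9
    k=np.tan(th)/th
    X=np.stack([x*k*d,y*k*d,d],-1); W=(X-t)@R; W[d<=0]=np.nan; return W
E
python3 - <<'E'
from h import *
W=wcloud(np.load('pics/w1.npy')).reshape(-1,3)
m=np.hypot(W[:,0]-571,W[:,1]+7)<75
for lo,hi in [(3,45),(50,58),(135,150),(186,205)]:
    Q=W[m&(W[:,2]>lo)&(W[:,2]<hi)]
    print(lo,len(Q),np.round(np.mean(Q,0),1),[round(x,1) for x in sum(map(lambda a:list(a) if isinstance(a,tuple) else [a],cv2.minAreaRect(Q[:,:2].astype(np.float32))),[])])
    if lo==186: print(np.median(Q,0))
E
```

```text
3 432 [569.9  30.2  30.1] [576.6, 15.3, 99.5, 148.6, 75.7]
50 967 [562.3  18.1  55.8] [568.9, -11.5, 100.4, 95.3, 88.4]
135 970 [572.7 -12.1 140.5] [572.5, -15.0, 73.7, 75.5, 85.6]
186 1423 [572.9 -11.2 198.7] [573.1, -16.1, 91.5, 13.4, 86.0]
[572.9252368   -9.88448507 199.66838732]
```

servo_tool(series=[50, 0, 1, 0, 94, 90, 0, 1, 0, 94, 97, 0, 1, 0, 94, 97, 0, 1, 0, 10, 97, 0, 1, 0, 8, 97, 0, 1, 0, 8, 97, 0, 1, 0, 8, 97, 0, 1, 0, 8])

```text
time: 4.2
tool_pos: [574.1, -15.7, 193.2]
eef_rot: [-0.956, 1.565, -1.02]
force: [-0.2, 0.7, -0.2]
gripper_width: 47.6
```

servo_tool(series=[0, 0, 0, 0, 8, 0, 0, 0, 0, 8, 0, 0, 0, 0, 8, 0, 0, 0, 0, 8, 0, 0, 0, 0, 8])

```text
time: 4.82
tool_pos: [573.7, -15.7, 193.0]
eef_rot: [-1.063, 1.565, -1.127]
force: [-0.1, -0.4, -1.5]
gripper_width: 13.9
```

Run:
```python
from h import *
go([572,-9,240],-3)
snap('scene','s1')
```

```text
cur zyaw -3.63 xaxis [ 0.0024 -0.0051 -1.    ] pos [573.7 -15.7 193. ] shift [-47.    6.4  -2. ] twist -0.6 j7 0.2 F [-0.1 -0.4 -1.5] w 13.9 t 4.83
R rows(world) of tool axes:
 [[ 0.002  0.063  0.998]
 [-0.005  0.998 -0.063]
 [-1.    -0.005  0.003]]
```

servo_tool(series=[-5, 0, 0, 0, 8, -15, 0, 0, 0, 8, -28, 0, 0, 0, 8, -35, 8, 0, 0, 8, -35, 25, 0, 0, 8, -35, 50, 0, 0, 8, -35, 75, 0, 0, 8, -35, 100, 0, 0, 8, -35, 120, 0, 0, 8, -35, 132, 0, 0, 8, -35, 137, 0, 0, 8, -35, 137, 0, 0, 8])

```text
time: 6.38
tool_pos: [582.3, 120.8, 227.3]
eef_rot: [-1.108, 1.565, -1.172]
force: [-0.9, -1.4, -3.2]
gripper_width: 13.7
```

Run:
```python
from h import *
d0=go([572,118,140],-3)
p,d=snap('scene','s2')
W=cloud('scene',d).reshape(-1,3)
m=np.hypot(W[:,0]-571,W[:,1]-120)<75
for lo,hi in [(15,30),(30,60),(60,100),(100,130),(130,150),(150,190)]:
    Q=W[m&(W[:,2]>lo)&(W[:,2]<hi)]; print(lo,len(Q),np.round(Q.mean(0),1) if len(Q) else'', np.round(Q.min(0),0) if len(Q) else '',np.round(Q.max(0),0) if len(Q) else '')
cv2.imwrite('pics/s2c.png',cv2.resize(cv2.cvtColor(p,4)[120:300,220:420],None,fx=3.5,fy=3.3))
```

```text
cur zyaw -3.64 xaxis [ 0.0024 -0.0057 -1.    ] pos [582.3 120.8 227.3] shift [ 87.3  -3.  -10.4] twist -0.6 j7 -0.05 F [-0.9 -1.4 -3.2] w 13.7 t 6.38
R rows(world) of tool axes:
 [[ 0.002  0.064  0.998]
 [-0.006  0.998 -0.064]
 [-1.    -0.005  0.003]]
15 0   
30 3 [573.   45.7  33.3] [570.  45.  30.] [574.  46.  35.]
60 30 [604.5 105.6  94.8] [570.  92.  90.] [620. 127.  99.]
100 238 [593.  116.5 119. ] [546.  83. 100.] [628. 169. 130.]
130 301 [589.6 122.2 140.4] [544.  82. 130.] [628. 168. 150.]
150 473 [593.3 123.5 165.5] [546.  69. 150.] [628. 181. 190.]
```

View pics/s2c.png

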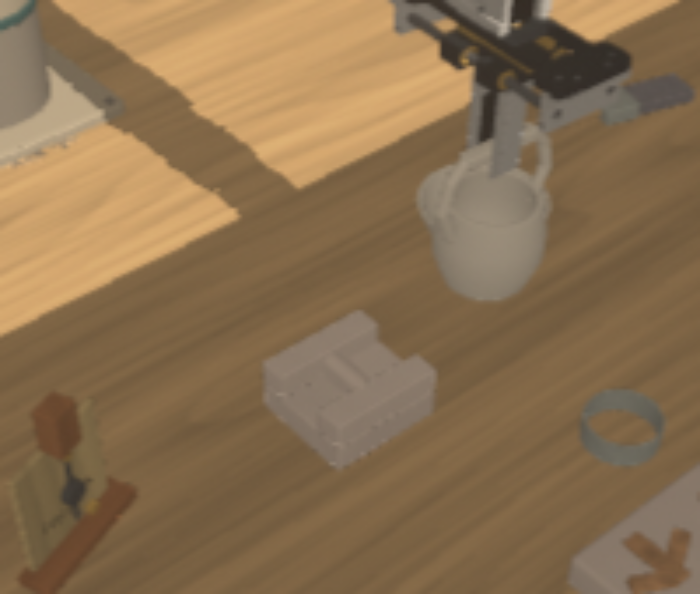

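The jug hangs nearly upright from its handle, well clear of the block. I'll lower it now, slowly at the end.

servo_tool(series=[10, 0, 0, 0, 8, 25, 0, 0, 0, 8, 45, 0, 0, 0, 8, 62, 0, 0, 0, 8, 73, 0, 0, 0, 8, 79, 0, 0, 0, 8, 82, 0, 0, 0, 8, 84, 0, 0, 0, 8, 84, 0, 0, 0, 8])

```text
time: 7.55
tool_pos: [582.8, 119.8, 143.6]
eef_rot: [-1.019, 1.564, -1.084]
force: [-0.6, 0.4, -2.6]
gripper_width: 13.4
```

Run:
```python
from h import *
go([582,120,138],-3.6)
p,d=snap('scene','s3')
W=cloud('scene',d).reshape(-1,3)
m=np.hypot(W[:,0]-581,W[:,1]-125)<75
for lo,hi in [(2,10),(10,30),(30,60),(60,88)]:
    Q=W[m&(W[:,2]>lo)&(W[:,2]<hi)]; print(lo,len(Q),np.round(Q.mean(0),1), np.round(Q.min(0),0),np.round(Q.max(0),0))
cv2.imwrite('pics/s3c.png',cv2.resize(cv2.cvtColor(p,4)[120:270,280:420],None,fx=4,fy=4))
```

```text
cur zyaw -3.68 xaxis [ 0.003  -0.0057 -1.    ] pos [582.8 119.8 143.6] shift [ 5.6  0.2 -0.8] twist -0.1 j7 -0.01 F [-0.6  0.4 -2.6] w 13.4 t 7.55
R rows(world) of tool axes:
 [[ 0.003  0.064  0.998]
 [-0.006  0.998 -0.064]
 [-1.    -0.005  0.003]]
2 128 [603.4 113.6   3.2] [507.  59.   2.] [653. 192.   9.]
10 76 [599.7 108.7  21. ] [555.  85.  10.] [625. 162.  29.]
30 343 [588.  122.9  46. ] [544.  81.  30.] [629. 168.  60.]
60 367 [595.2 119.9  73.8] [545.  75.  60.] [628. 172.  88.]
```

View pics/s3c.png

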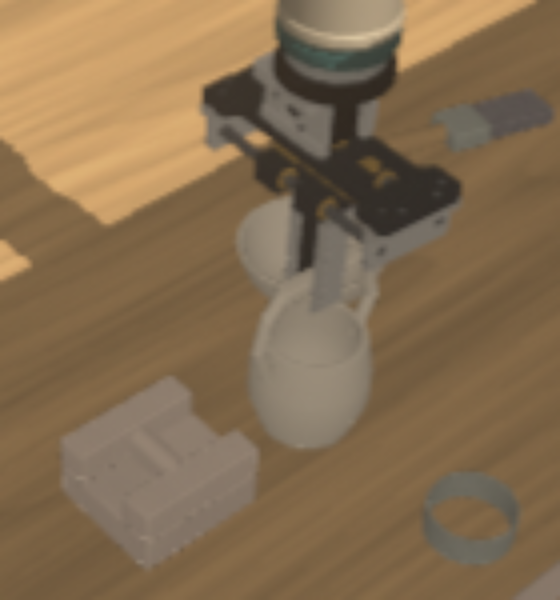

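servo_tool(series=[1, 0, 0, 0, 8, 2, 0, 0, 0, 8, 3, 0, 0, 0, 8, 4, 0, 0, 0, 8, 4, 0, 0, 0, 8])

```text
time: 8.22
tool_pos: [582.8, 119.7, 139.6]
eef_rot: [-1.04, 1.564, -1.105]
force: [-0.3, -0.1, -3.0]
gripper_width: 13.9
```

servo_tool(series=[0.7, 0, 0, 0, 8, 1.4, 0, 0, 0, 8, 2, 0, 0, 0, 8, 2, 0, 0, 0, 8])

```text
time: 8.72
tool_pos: [582.8, 119.7, 138.0]
eef_rot: [-0.998, 1.564, -1.063]
force: [-1.0, -1.2, 1.6]
gripper_width: 13.7
```

servo_tool(series=[0.4, 0, 0, 0, 8, 0.4, 0, 0, 0, 16, 0.4, 0, 0, 0, 24, 0.4, 0, 0, 0, 50, 0.4, 0, 0, 0, 60, 0.4, 0, 0, 0, 60])

```text
time: 9.48
tool_pos: [582.9, 119.7, 137.6]
eef_rot: [-0.969, 1.564, -1.033]
force: [0.2, -0.8, -0.5]
gripper_width: 50.5
```

Run:
```python
from h import *
go([544,-242,300],21)
p,d=snap('scene','s4')
cv2.imwrite('pics/s4c.png',cv2.resize(cv2.cvtColor(p,4)[120:270,280:420],None,fx=4,fy=4))
```

```text
cur zyaw -3.69 xaxis [ 0.0033 -0.0056 -1.    ] pos [582.9 119.7 137.6] shift [-160.5 -364.3  -15. ] twist -24.7 j7 -0.0 F [ 0.2 -0.8 -0.5] w 50.5 t 9.47
R rows(world) of tool axes:
 [[ 0.003  0.064  0.998]
 [-0.006  0.998 -0.064]
 [-1.    -0.005  0.004]]
```

View pics/s4c.png

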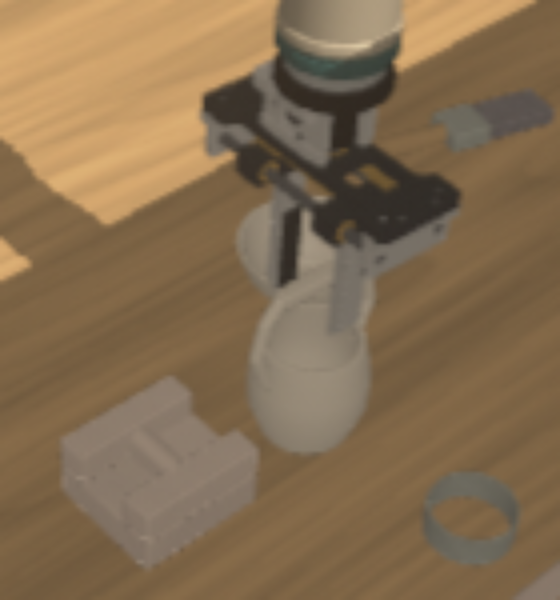

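The jug now stands upright and released at about (309,380) in the crop. Next I move up and over to the gauge.

servo_tool(series=[-45, 0, 0, 0, 60, -100, 0, 0, 0, 70, -150, -40, 0, 0, 94, -150, -100, -5, -10, 94, -150, -160, -10, -20, 94, -150, -220, -15, -25, 94, -150, -280, -15, -25, 94, -150, -330, -15, -25, 94, -150, -364, -15, -25, 94, -150, -364, -15, -25, 94, -150, -364, -15, -25, 94])

```text
time: 10.9
tool_pos: [544.2, -240.6, 289.3]
eef_rot: [-1.319, 1.565, -0.946]
force: [0.3, 0.2, -0.9]
gripper_width: 93.7
```

Run:
```python
from h import *
go([544,-242,138],21)
pw,dw=snap('wrist','w5'); Pw=manip.camera_params('wrist')
pt,dt=snap('top','t5'); ps,ds=snap('scene','s5')
def rect(Q): return np.round([x for a in cv2.minAreaRect(Q[:,:2].astype(np.float32)) for x in np.atleast_1d(a)],1)
for nm,W in (('wrist',wcloud(dw,Pw)),('top',cloud('top',dt)),('scene',cloud('scene',ds))):
    W=W.reshape(-1,3)
    m=np.hypot(W[:,0]-543,W[:,1]+242)<65
    for lo,hi in [(9,16),(20,110),(112,120),(152,164)]:
        Q=W[m&(W[:,2]>lo)&(W[:,2]<hi)]
        if len(Q)>8: print(nm,'gauge',lo,len(Q),np.round(Q.mean(0),1),rect(Q))
    m=np.hypot(W[:,0]-570,W[:,1]+4)<80
    for lo,hi in [(25,40),(43,52.5),(53,60)]:
        Q=W[m&(W[:,2]>lo)&(W[:,2]<hi)]
        if len(Q)>8: print(nm,'block',lo,len(Q),np.round(Q.mean(0),1),rect(Q))
```

```text
cur zyaw 21.36 xaxis [ 0.0031 -0.0044 -1.    ] pos [ 544.2 -240.6  289.3] shift [151.3  -0.5  -0.9] twist 0.4 j7 0.93 F [ 0.3  0.2 -0.9] w 93.7 t 10.9
R rows(world) of tool axes:
 [[ 0.003 -0.364  0.931]
 [-0.004  0.931  0.364]
 [-1.    -0.005  0.001]]
wrist gauge 9 536 [ 534.6 -214.3   13. ] [ 541.6 -241.2   25.4  109.8   21.6]
wrist gauge 20 151 [ 534.5 -226.9   58.9] [ 541.3 -240.1   15.9   91.1   25.5]
wrist gauge 112 303 [ 532.  -236.4  117. ] [ 540.6 -242.1   18.6   92.2   21.1]
wrist gauge 152 485 [ 541.7 -240.8  158.7] [ 541.8 -241.    18.7   23.8   21.1]
wrist block 25 1682 [569.1 -12.6  31.7] [566.7  -3.4 101.5  92.8  89.5]
wrist block 43 480 [570.  -13.2  49.1] [557.4 -14.5  90.2 100.2  13.1]
wrist block 53 2099 [572.4 -12.   55.8] [567.2  -3.2 101.6  95.1  90. ]
top gauge 9 124 [ 539.9 -228.7   13. ] [ 527.6 -244.3   57.4  109.6   21.9]
top gauge 20 31 [ 530.5 -219.    55.3] [ 537.2 -231.4   13.8   78.1   25.5]
top gauge 112 28 [ 529.  -226.8  117. ] [ 539.6 -238.9   18.9   89.5   21.1]
top gauge 152 57 [ 541.1 -238.3  157.5] [ 541.3 -239.2   19.5   24.2   25. ]
top block 25 346 [566.9   1.4  31.8] [554.8   0.   96.3  70.2  89.8]
top block 43 160 [566.   -6.1  49.9] [ 5.665e+02 -1.100e+00  9.500e+01  9.770e+01  4.000e-01]
top block 53 368 [567.5   1.2  56.2] [567.4  -1.1  91.7  97.5   0.6]
scene gauge 9 306 [ 549.3 -244.4   12.4] [ 545.7 -241.    28.3  110.6   19.8]
scene gauge 20 620 [ 542.  -248.3   65.2] [ 543.5 -242.8   19.6   93.7   19.4]
scene gauge 112 67 [ 543.1 -253.2  116. ] [ 543.9 -242.4   22.4   92.1   21.3]
scene gauge 152 84 [ 546.  -242.9  157.5] [ 545.2 -242.3   20.8   24.5   19.5]
scene block 25 442 [574.7 -12.   32. ] [572.   -3.8 101.8  93.4  89. ]
scene block 43 228 [577.1 -12.4  48.3] [573.9  -5.  100.6  90.9  87.8]
scene block 53 471 [573.1  -4.9  55.3] [570.8  -3.7 100.1  95.5  89.6]
```

View pics/w5.png

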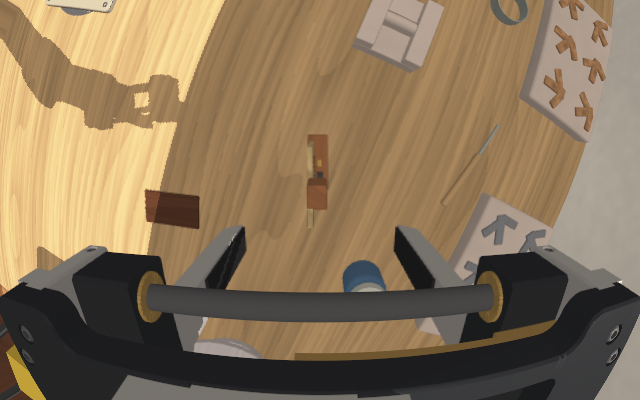

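View pics/s5.png

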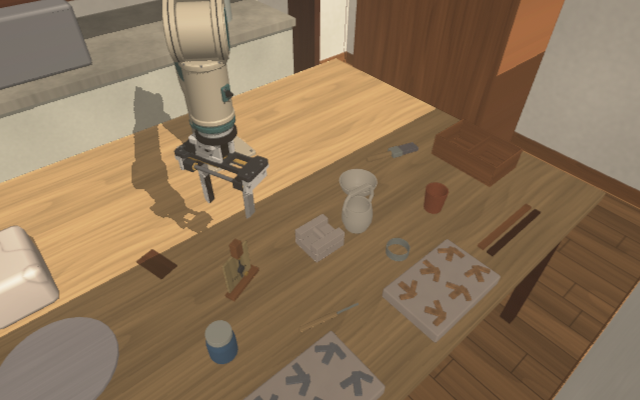

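The gauge and block positions relative to each other agree in all three views: gauge yaw about 21°, block yaw about 0. I'll descend with the gripper open and verify before closing.

servo_tool(series=[50, 0, -1.5, 0, 94, 100, 0, -1.5, 0, 94, 140, 0, -1.5, 0, 94, 151, 0, -1.5, 0, 94, 151, 0, -1.5, 0, 70, 151, 0, -1.5, 0, 50])

```text
time: 11.8
tool_pos: [544.9, -241.6, 140.2]
eef_rot: [-1.119, 1.562, -0.745]
force: [-0.7, -0.4, 0.9]
gripper_width: 77.3
```

Run:
```python
from h import *
go([542.7,-240.8,138],21.2)
pw,dw=snap('wrist','w6'); Pw=manip.camera_params('wrist')
W=wcloud(dw,Pw).reshape(-1,3)
m=np.hypot(W[:,0]-543,W[:,1]+242)<30
Q=W[m&(W[:,2]>150)&(W[:,2]<164)]
print(len(Q),np.round(Q.mean(0),1),cv2.minAreaRect(Q[:,:2].astype(np.float32)))
```

```text
cur zyaw 21.48 xaxis [ 0.0063 -0.0058 -1.    ] pos [ 544.9 -241.6  140.2] shift [ 2.2  1.5 -1.8] twist 0.3 j7 1.0 F [-0.7 -0.4  0.9] w 77.3 t 11.8
R rows(world) of tool axes:
 [[ 0.006 -0.366  0.931]
 [-0.006  0.931  0.366]
 [-1.    -0.008  0.004]]
1728 [ 540.8 -239.9  158.3] ((541.3181762695312, -241.61993408203125), (19.459135055541992, 24.338918685913086), 21.583694458007812)
```

View pics/w6.png

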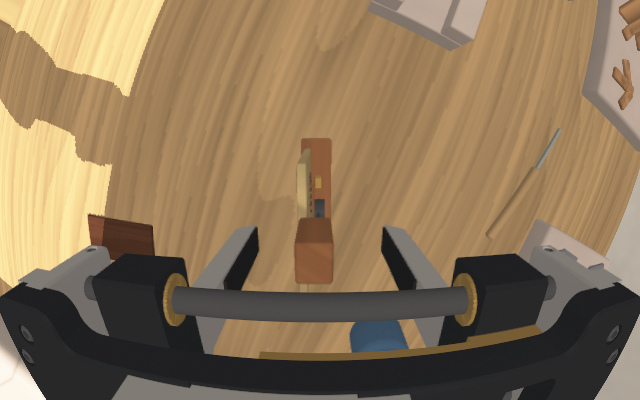

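servo_tool(series=[1.5, 0.8, -2.5, 0, 50, 1.5, 0.8, -2.5, 0, 12, 1.5, 0.8, -2.5, 0, 12, 1.5, 0.8, -2.5, 0, 12, 1.5, 0.8, -2.5, 0, 12, 1.5, 0.8, -2.5, 0, 12, 1.5, 0.8, -2.5, 0, 12, 1.5, 0.8, -2.5, 0, 12])

```text
time: 12.85
tool_pos: [542.2, -241.8, 138.6]
eef_rot: [-1.127, 1.562, -0.753]
force: [-0.1, -0.0, -0.4]
gripper_width: 19.6
```

Run:
```python
from h import *
go([568,-3,230],0)
```

```text
cur zyaw 21.47 xaxis [ 0.0063 -0.0059 -1.    ] pos [ 542.2 -241.8  138.6] shift [-92.6 212.1 111.8] twist 21.5 j7 1.0 F [-0.1 -0.  -0.4] w 19.6 t 12.85
R rows(world) of tool axes:
 [[ 0.006 -0.366  0.931]
 [-0.006  0.931  0.366]
 [-1.    -0.008  0.004]]
```

servo_tool(series=[-15, 0, 0, 0, 12, -45, 0, 0, 0, 12, -80, 5, 2, 0, 12, -93, 25, 12, 4, 12, -93, 60, 30, 8, 12, -93, 100, 52, 13, 12, -93, 140, 74, 17, 12, -93, 175, 92, 21.5, 12, -93, 200, 105, 21.5, 12, -93, 212, 112, 21.5, 12, -93, 212, 112, 21.5, 12, -93, 212, 112, 21.5, 12])

```text
time: 14.35
tool_pos: [568.1, -5.0, 230.6]
eef_rot: [-0.835, 1.561, -0.838]
force: [-0.1, -0.3, -3.3]
gripper_width: 20.2
```

```bash
cat >> h.py <<'E'
def rect(Q): return np.round([x for a in cv2.minAreaRect(Q[:,:2].astype(np.float32)) for x in np.atleast_1d(a)],1)
E
python3 - <<'E'
from h import *
go([568,-3,192],0)
ps,ds=snap('scene','s7'); pw,dw=snap('wrist','w7');Pw=manip.camera_params('wrist')
cv2.imwrite('pics/s7c.png',cv2.resize(cv2.cvtColor(ps,4)[130:280,250:400],None,fx=4,fy=4))
for nm,W in (('wrist',wcloud(dw,Pw)),('scene',cloud('scene',ds))):
    W=W.reshape(-1,3); m=np.hypot(W[:,0]-568,W[:,1]+3)<80
    for lo,hi in [(53,60),(85,92),(92,106),(106,200)]:
        Q=W[m&(W[:,2]>lo)&(W[:,2]<hi)&(np.hypot(W[:,0]-568,W[:,1]+3)<65)]
        if len(Q)>8: print(nm,lo,len(Q),np.round(Q.mean(0),1),rect(Q))
E
```

```text
cur zyaw -0.16 xaxis [ 0.0064 -0.0071 -1.    ] pos [568.1  -5.  230.6] shift [38.6  2.3 -0.3] twist -0.2 j7 0.24 F [-0.1 -0.3 -3.3] w 20.2 t 14.35
R rows(world) of tool axes:
 [[ 0.006  0.003  1.   ]
 [-0.007  1.    -0.003]
 [-1.    -0.007  0.006]]
wrist 53 3793 [567.9  -1.1  55.8] [567.5  -2.8 100.1  93.7  89.3]
wrist 92 1463 [572.2  19.  104.7] [5.686e+02 1.160e+01 2.800e+01 7.740e+01 4.000e-01]
wrist 106 579 [567.5  15.5 149.6] [5.681e+02 1.140e+01 2.680e+01 7.470e+01 2.000e-01]
scene 53 284 [595.3 -10.1  55.3] [572.3  -3.5 100.7  93.2  87.7]
scene 92 312 [576.3 -10.9 102.2] [571.6  -5.  113.1  31.3  89.3]
scene 106 745 [566.8  -9.5 151.7] [573.1  -6.9  99.2  25.   88.5]
```

View pics/s7c.png

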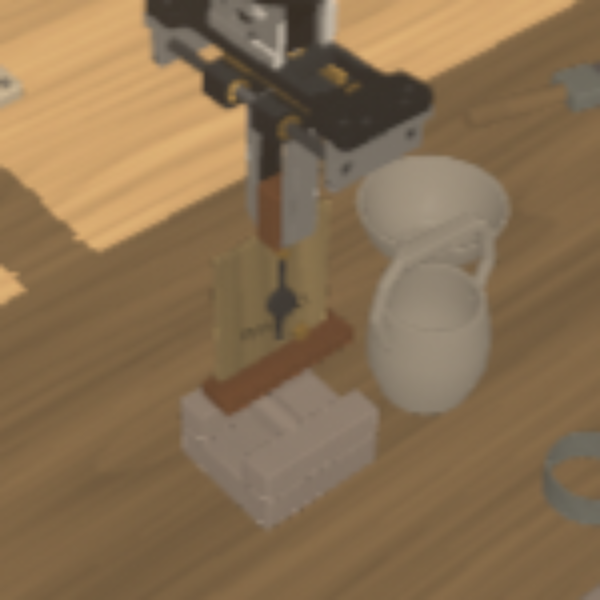

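View pics/w7.png

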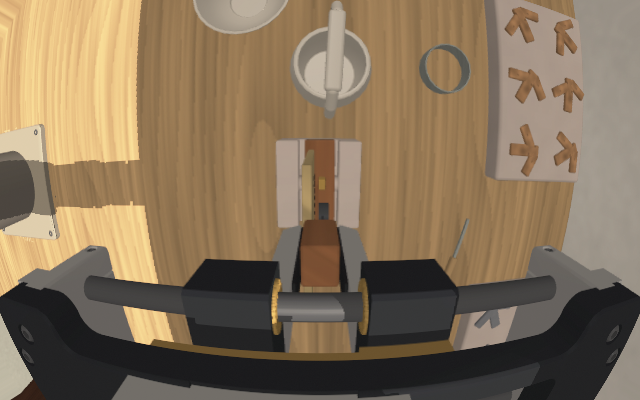

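The gauge sits over the channel, with the pointer at crop (280,310) and the mark at (303,333). I'll lower it to the crest.

servo_tool(series=[8, 0.5, 0, 0, 12, 18, 1.5, 0, 0, 12, 28, 2.2, -0.5, 0, 12, 34, 2.2, -0.5, 0, 12, 37, 2.2, -0.5, 0, 12, 39, 2.2, -0.5, 0, 12, 40, 2.2, -0.5, 0, 12, 40, 2.2, -0.5, 0, 12, 40, 2.2, -0.5, 0, 12])

```text
time: 15.58
tool_pos: [568.0, -3.0, 190.7]
eef_rot: [-0.776, 1.561, -0.779]
force: [-0.3, 0.4, -2.0]
gripper_width: 19.6
```

Run:
```python
from h import *
go([568,-3,188],0)
ps,ds=snap('scene','s8'); pw,dw=snap('wrist','w8')
cv2.imwrite('pics/s8c.png',cv2.resize(cv2.cvtColor(ps,4)[180:260,280:370],None,fx=7,fy=7,interpolation=cv2.INTER_CUBIC))
cv2.imwrite('pics/w8c.png',cv2.resize(cv2.cvtColor(pw,4)[130:270,260:380],None,fx=4,fy=4,interpolation=cv2.INTER_CUBIC))
# dial plane
for z in (101,104,155): 
  pass
pin=np.array([568-2,-3,51+104]); print(proj('scene',pin),proj('scene',pin+[0,0,-76]),[np.round(proj('scene',pin+76*np.array([0,np.sin(a),-np.cos(a)])),1) for a in (.11,.18,.25)])
for n in('pointer_tip','mark_edge'):
  for c in ('scene','wrist'): print(n,c,[(round(a['score'],2),np.round(a['position'],1).tolist()) for a in manip.spot_in(n,c)[:2]])
```

```text
cur zyaw -0.18 xaxis [ 0.0067 -0.0066 -1.    ] pos [568.   -3.  190.7] shift [2.7 0.  0. ] twist -0.2 j7 0.26 F [-0.3  0.4 -2. ] w 19.6 t 15.57
R rows(world) of tool axes:
 [[ 0.007  0.003  1.   ]
 [-0.007  1.    -0.003]
 [-1.    -0.007  0.007]]
[319.41104008 202.86473475] [319.10790989 223.40703681] [array([321.4, 221.9]), array([322.9, 220.8]), array([324.4, 219.6])]
pointer_tip scene []
pointer_tip wrist [(0.48, [569.3, 1.3, 124.3])]
mark_edge scene []
mark_edge wrist [(0.41, [566.8, 18.9, 83.3])]
```

View pics/s8c.png

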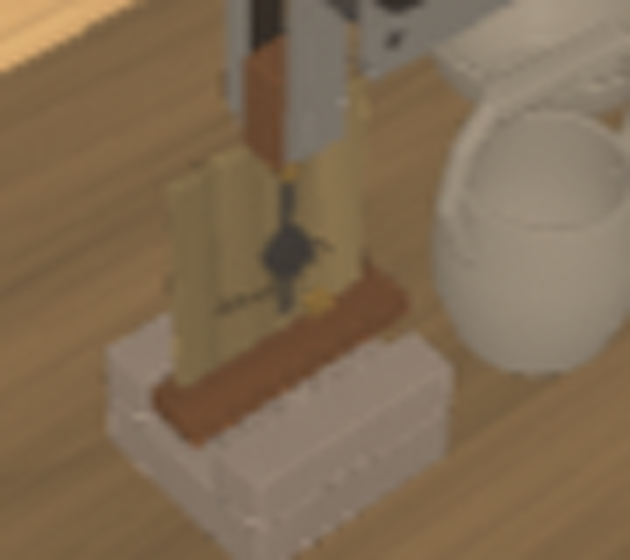

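View pics/w8c.png

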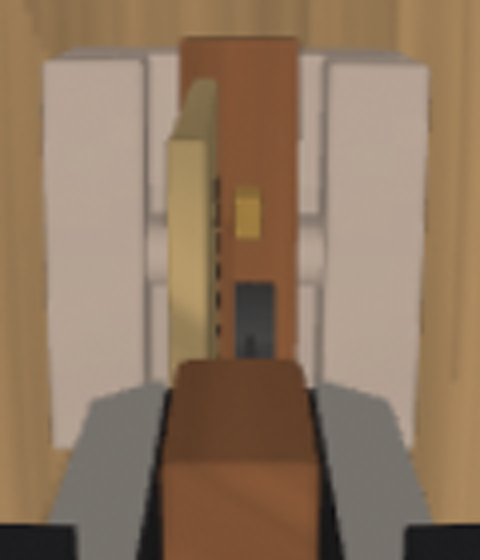

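```bash
cat >> h.py <<'E'
def wproj(X,P):
    K=np.array(P['intrinsics']);c=np.array(P['R'])@np.array(X)+np.array(P['t']);th=np.arctan2(np.hypot(c[0],c[1]),c[2]);r=np.hypot(c[0],c[1])
    return np.array([K[0,2]+K[0,0]*th*c[0]/r,K[1,2]+K[1,1]*th*c[1]/r])
E
python3 - <<'E'
from h import *
Pw=manip.camera_params('wrist'); pw=cv2.imread('pics/w8.png'); ps=cv2.imread('pics/s8.png')
print('cam',-np.array(Pw['R']).T@np.array(Pw['t']))
d=np.load('pics/w8.npy'); W=wcloud(d,Pw)
print('col322 rows 170-225'); 
for v in range(172,222,2): print(v,pw[v,322][::-1],np.round(W[v,322],1), pw[v,324][::-1],np.round(W[v,324],1))
for x in (563,566,569):
  for a in (.15,.2,.25):
    pin=np.array([x,-3,50.7+104]); f=lambda r,t:pin+r*np.array([0,np.sin(a),-np.cos(a)])+t*np.array([0,np.cos(a),np.sin(a)])
    print(x,a,*[np.round(wproj(f(r,t),Pw),1) for r,t in((76,-5),(76,5),(85,-5),(85,5))])
# scene
hs=cv2.cvtColor(ps,cv2.COLOR_BGR2HSV)
print(hs[218:230,317:331,1]);print(hs[218:230,317:331,2])
E
```

```text
cam [566.99627065  68.00807111 351.29468715]
col322 rows 170-225
172 [129  84  54] [571.   21.4  64. ] [129  83  54] [572.8  21.5  64.7]
174 [129  85  55] [571.   19.9  66.1] [129  84  54] [572.8  19.8  65.8]
176 [129  92  54] [571.   17.9  65.5] [129  88  55] [nan nan nan]
178 [133 104  54] [570.7  18.7  80.3] [131 101  53] [572.5  18.5  79.7]
180 [161 125  65] [570.7  17.4  83.1] [156 120  63] [572.5  17.5  83.7]
182 [159 124  64] [570.7  15.5  82.9] [155 119  63] [572.5  15.4  82.3]
184 [158 123  64] [570.7  13.5  81.7] [153 118  62] [572.5  13.4  81.2]
186 [158 123  64] [570.7  11.6  81.4] [152 119  62] [572.5  11.5  81.1]
188 [158 123  64] [570.7   9.9  81.7] [152 118  62] [572.5   9.6  80.5]
190 [128  89  54] [570.9   4.4  65.4] [128  88  53] [572.9   4.2  64.3]
192 [128  84  54] [570.9   2.4  64.9] [129  85  54] [572.8   2.4  64.9]
194 [128  84  53] [570.9   0.9  67. ] [129  84  53] [5.729e+02 1.000e-01 6.360e+01]
196 [129  85  54] [571.   -1.7  64.3] [129  84  54] [572.9  -1.6  64.5]
198 [129  84  54] [570.9  -3.5  65.1] [129  85  54] [572.9  -3.6  64.7]
200 [89 64 49] [570.3
[... 2023 characters left out ...]
0  63  63  62  69 100 120 126 130 133 135 133 132]
 [115  98  77  69  75  90 110 126 127 129 132 133 132 131]
 [117 101  85  79  85 109 120 125 127 129 130 132 127 116]
 [101  91  87  81  88 112 116 124 134 133 132 127 116 108]
 [ 99 105  95  80  87 112 131 138 134 133 123 110 108 107]
 [114 115 104  80  88 112 120 128 131 132 125 107 107 107]
 [116 117 106  90 104 118 116 120 123 116 111 107 107 107]
 [116 117 117 119 117 110 108 111 112 108 106 107 108 108]
 [116 116 121 121 110 104 106 107 107 107 108 108 108 110]
 [117 114 109 106 106 105 106 107 107 108 108 107 107 106]
 [109 104 104 105 105 106 107 108 109 108 109 105 102 104]
 [104 104 105 106 107 107 109 109 109 110 107 105 103 112]]
```

The mark is about 0.21 rad by the wrist camera. I'll press gently onto the ridge first and watch the force.

servo_tool(series=[1, 0, 0, 0, 12, 2, 0, 0, 0, 12, 2, 0, 0, 0, 12])

```text
time: 16.25
tool_pos: [568.0, -3.1, 189.5]
eef_rot: [-0.731, 1.561, -0.734]
force: [-2.4, 0.2, 5.7]
gripper_width: 19.8
```

servo_tool(series=[1.2, 3, 0, 0, 12, 1.3, 6, 0, 0, 12, 1.5, 9, 0, 0, 12, 1.7, 12, 0, 0, 12, 1.9, 14.5, 0, 0, 12, 2.1, 16.5, 0, 0, 12, 2.1, 16.5, 0, 0, 12])

```text
time: 17.12
tool_pos: [568.0, 12.0, 188.2]
eef_rot: [-0.825, 1.56, -0.829]
force: [-2.6, -1.0, 6.2]
gripper_width: 19.4
```

Run:
```python
from h import *
go([568,13,188],0)
ps,ds=snap('scene','s9'); 
cv2.imwrite('pics/s9c.png',cv2.resize(cv2.cvtColor(ps,4)[180:260,280:370],None,fx=7,fy=7,interpolation=cv2.INTER_CUBIC))
```

```text
cur zyaw -0.21 xaxis [ 0.0072 -0.0078 -0.9999] pos [568.   12.  188.2] shift [0.2 1.  0. ] twist -0.2 j7 0.24 F [-2.6 -1.   6.2] w 19.4 t 17.12
R rows(world) of tool axes:
 [[ 0.007  0.004  1.   ]
 [-0.008  1.    -0.004]
 [-1.    -0.008  0.007]]
```

View pics/s9c.png

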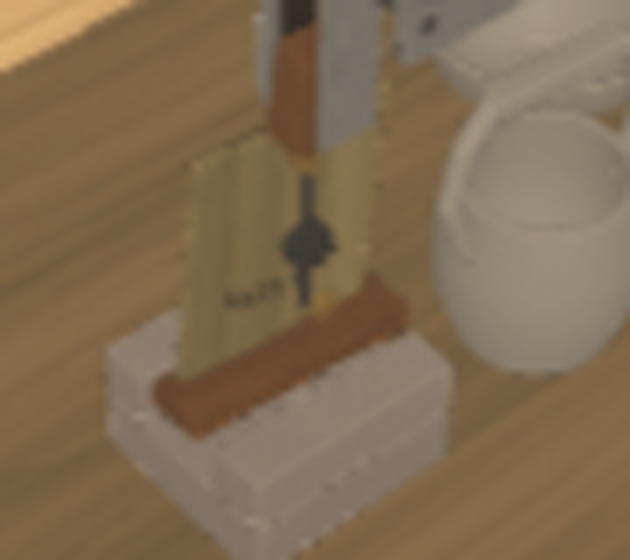

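Rocking works: the gauge pivots in the grip and the sole stays put. The pointer tip at (303,303) is closing on the mark at (322,300).

servo_tool(series=[0.7, 3, 0, 0, 12, 1.2, 6, 0, 0, 12, 1.6, 9, 0, 0, 12, 2.1, 12, 0, 0, 12, 2.4, 14.5, 0, 0, 12, 2.5, 15.5, 0, 0, 12, 2.5, 15.5, 0, 0, 12, 2.5, 15.5, 0, 0, 12])

```text
time: 18.18
tool_pos: [568.7, 27.5, 185.8]
eef_rot: [-0.731, 1.559, -0.735]
force: [1.0, -1.9, 3.7]
gripper_width: 19.4
```

```bash
cat > meas.py <<'E'
from h import *
import sys
n=sys.argv[1]
s=manip.get_state();go([568,28,186],0,s)
tp=s['tool_pos'];print('geom a',np.arcsin((tp[1]+3.0)/138.6))
ps,ds=snap('scene','s'+n); pw,dw=snap('wrist','w'+n); P=manip.camera_params('wrist')
cv2.imwrite(f'pics/s{n}c.png',cv2.resize(cv2.cvtColor(ps,4)[190:240,300:350],None,fx=11,fy=11,interpolation=cv2.INTER_CUBIC))
cv2.imwrite(f'pics/w{n}c.png',cv2.resize(cv2.cvtColor(pw,4)[130:270,260:380],None,fx=4,fy=4,interpolation=cv2.INTER_CUBIC))
W=wcloud(dw,P); h=cv2.cvtColor(pw,cv2.COLOR_RGB2HSV)
# sole top plane slope
V=W.reshape(-1,3); H=h.reshape(-1,3); C=pw.reshape(-1,3).astype(int)
m=(abs(V[:,0]-576)<4)&(V[:,1]>-5)&(V[:,1]<55)&(V[:,2]<72)&(V[:,2]>40)
Q=V[m]; 
for _ in range(3):
    f=np.polyfit(Q[:,1],Q[:,2],1); r=Q[:,2]-np.polyval(f,Q[:,1]); Q=Q[abs(r)<2.5]
print('sole slope a=',-np.arctan(f[0]),len(Q),'z at y=0',f[1],'sole y max',Q[:,1].max())
# brass
b=(C[:,0]-C[:,2]>75)&(C[:,1]-C[:,2]>45)&(abs(V[:,0]-571)<5)&(V[:,2]>74)&(V[:,2]<95)&(V[:,1]<40)&(V[:,1]>-10)
print('brass',b.sum(),V[b].min(0),V[b].max(0),V[b].mean(0))
for v in range(170,222,2): 
    q=np.argmin(abs(W[v,300:345,0]-571.2) if np.isfinite(W[v,300:345,0]).any() else [0])+300
    print(v,pw[v,322],np.round(W[v,322],1))
E
python3 meas.py 10
```

```text
cur zyaw -0.21 xaxis [ 0.0085 -0.0077 -0.9999] pos [568.7  27.5 185.8] shift [-0.2  0.4 -0.7] twist -0.2 j7 0.21 F [ 1.  -1.9  3.7] w 19.4 t 18.18
R rows(world) of tool axes:
 [[ 0.009  0.004  1.   ]
 [-0.008  1.    -0.004]
 [-1.    -0.008  0.009]]
geom a 0.222223067217602
sole slope a= 0.15886689510424837 394 z at y=0 63.48577281045304 sole y max 54.99433902302534
brass 48 [569.04785555  18.93319468  74.04842668] [573.62503428  27.08997742  78.05247526] [571.3094286   23.34363115  76.70223059]
170 [132  86  55] [572.2  52.9  53.9]
172 [133  86  56] [572.2  51.1  55.1]
174 [132  86  56] [572.1  49.6  57.3]
176 [132  86  55] [572.1  47.5  56.5]
178 [133  86  55] [572.2  45.4  55.6]
180 [133  86  55] [572.1  43.6  56.4]
182 [132  86  55] [572.1  42.   57.9]
184 [132  86  55] [572.1  40.1  58.3]
186 [132  86  55] [572.1  37.9  56.9]
188 [131  86  56] [572.1  35.7  56. ]
190 [131  86  55] [572.1  34.4  58.8]
192 [131  86  56] [572.1  32.3  58.1]
194 [131  85  54] [572.1  30.6  59.4]
196 [131  86  54] [572.1  28.3  58.1]
198 [131  86  54] [572.   26.9  60.4]
200 [127  90  52] [571.9  27.8  71.2]
202 [136 106  56] [571.8  26.5  73.7]
204 [163 127  65] [571.8  25.6  77.1]
206 [163 127  66] [571.8  23.4  76.2]
208 [162 126  66] [571.8  22.   77.8]
210 [103  84  55] [571.7  20.8  80.2]
212 [55 52 48] [571.2  28.7 112.8]
214 [53 52 52] [571.2  27.9 115.4]
216 [55 54 53] [571.1  26.7 116.8]
218 [59 58 58] [571.1  25.6 118.6]
220 [61 61 60] [571.1  24.2 119.3]
```

View pics/s10c.png

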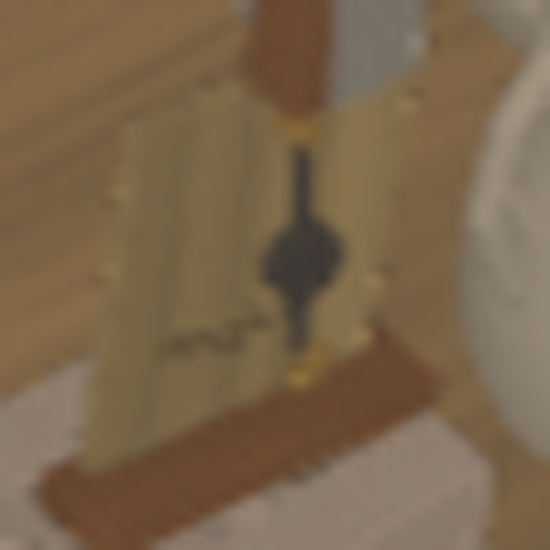

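View pics/w10c.png

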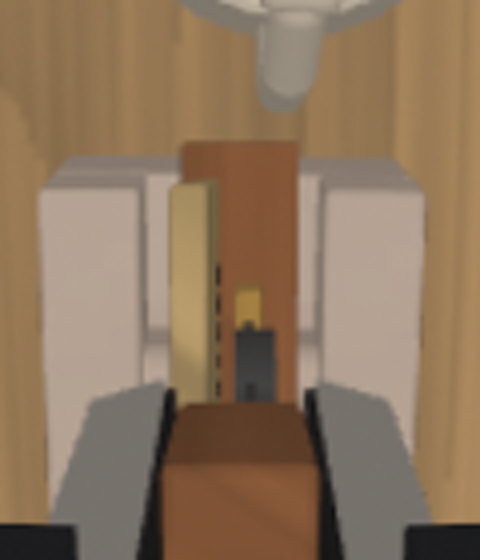

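The pointer now hangs almost over the mark: scene tip (300,352), brass (302,375), and in the wrist view the dark tip shows at (249,325) just at the brass. I'll zoom in and refine.

Run:
```python
from h import *
pw=cv2.imread('pics/w10.png'); cv2.imwrite('pics/w10d.png',cv2.resize(pw[190:235,305:340],None,fx=13,fy=13,interpolation=cv2.INTER_NEAREST))
ps=cv2.imread('pics/s10.png'); cv2.imwrite('pics/s10d.png',cv2.resize(ps[198:232,312:344],None,fx=17,fy=17,interpolation=cv2.INTER_NEAREST))
```

```text
(no output)
```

View pics/w10d.png

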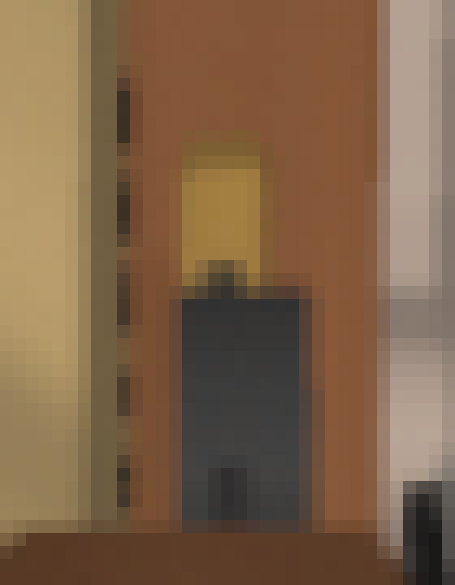

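View pics/s10d.png

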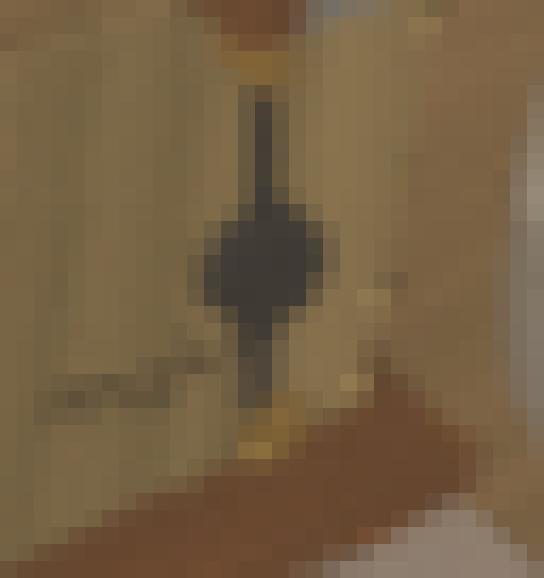

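The pointer may still have been swinging, so I'll hold a second and look again.

servo_tool(series=[0.8, 0.3, 0, 0, 12, 0.8, 0.3, 0, 0, 12, 0.8, 0.3, 0, 0, 12, 0.8, 0.3, 0, 0, 12, 0.8, 0.3, 0, 0, 12, 0.8, 0.3, 0, 0, 12, 0.8, 0.3, 0, 0, 12, 0.8, 0.3, 0, 0, 12, 0.8, 0.3, 0, 0, 12, 0.8, 0.3, 0, 0, 12])

```text
time: 19.52
tool_pos: [568.8, 28.0, 185.6]
eef_rot: [-0.667, 1.559, -0.671]
force: [-0.4, -1.2, 9.2]
gripper_width: 19.9
```

```bash
python3 meas.py 11
python3 - <<'E'
from h import *
pw=cv2.imread('pics/w11.png');ps=cv2.imread('pics/s11.png')
a=cv2.resize(pw[190:235,305:340],None,fx=11,fy=11,interpolation=cv2.INTER_NEAREST);b=cv2.resize(ps[198:232,312:337],None,fx=14.56,fy=14.56,interpolation=cv2.INTER_NEAREST)
h=min(len(a),len(b)); cv2.imwrite('pics/d11.png',np.hstack([a[:h],b[:h]]))
E
```

```text
cur zyaw -0.22 xaxis [ 0.0089 -0.0071 -0.9999] pos [568.8  28.  185.6] shift [-0.4 -0.  -0.8] twist -0.2 j7 0.21 F [-0.4 -1.2  9.2] w 19.9 t 19.52
R rows(world) of tool axes:
 [[ 0.009  0.004  1.   ]
 [-0.007  1.    -0.004]
 [-1.    -0.007  0.009]]
geom a 0.2256423805532545
sole slope a= 0.166564869017188 394 z at y=0 63.56865064490249 sole y max 54.71402909939273
brass 48 [569.18808362  18.76581889  74.27450901] [573.77169095  26.98676318  78.87110613] [571.39498887  23.49692141  76.49401276]
170 [133  86  56] [572.4  53.4  53.3]
172 [133  86  55] [572.3  51.7  55.1]
174 [133  86  56] [572.3  49.9  56. ]
176 [133  86  55] [572.3  47.8  54.7]
178 [133  86  55] [572.3  46.1  56. ]
180 [132  86  55] [572.3  43.9  54.9]
182 [133  86  55] [572.3  42.4  57.2]
184 [132  86  55] [572.3  40.4  56.6]
186 [132  86  55] [572.3  38.7  58.1]
188 [131  85  55] [572.3  36.6  57.3]
190 [132  86  56] [572.3  34.6  56.9]
192 [131  86  55] [572.2  33.1  59.2]
194 [131  86  54] [572.2  30.9  57.9]
196 [132  87  55] [572.3  28.6  56.8]
198 [132  86  54] [572.2  27.1  58.5]
200 [130  87  53] [572.2  25.4  59.5]
202 [125  97  50] [572.   26.7  72.2]
204 [161 125  65] [571.9  25.8  75.7]
206 [164 127  66] [571.9  23.9  75.7]
208 [162 127  65] [571.9  22.4  76.9]
210 [126 101  59] [571.9  20.9  78.3]
212 [66 59 49] [571.3  29.4 113.1]
214 [53 51 52] [571.3  28.1 114.4]
216 [56 55 55] [571.3  27.  115.8]
218 [59 59 57] [571.2  26.1 118.3]
220 [62 61 61] [571.2  24.6 118.6]
```

View pics/d11.png

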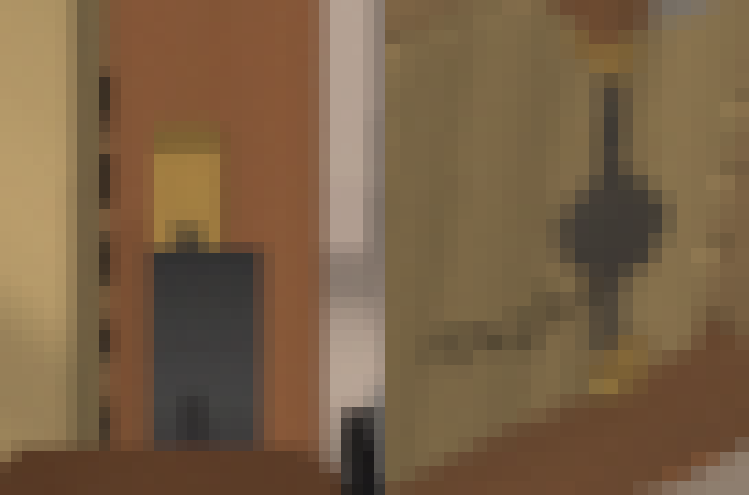

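Run:
```python
from h import *
g=cv2.imread('pics/s11.png').astype(float); r=g[...,2]
d=np.load('pics/s11.npy')
print('mm/px',d[210,327]/422.1)
for v in list(range(203,210))+list(range(215,225)):
    row=r[v,318:337]; print(v,row.astype(int), 'sat', (r[v,323:333]-g[v,323:333,0]).astype(int))
g=cv2.imread('pics/w11.png')
for v in range(200,215): print(v,g[v,314:331,2],g[v,314:331,0])
```

```text
mm/px 2.6370435
203 [124 125 123 120 117 117 122 126 112  97 109 120 128 135 136 134 132 129
 128] sat [49 51 54 47 43 49 51 55 58 58]
204 [125 125 123 120 117 117 123 127 107  74  99 122 130 136 135 134 132 129
 119] sat [49 52 54 41 20 38 52 56 58 57]
205 [125 124 122 119 116 119 124 127 108  70  97 123 132 136 135 133 131 139
 135] sat [50 52 54 41 16 36 53 57 58 57]
206 [125 124 122 119 116 119 126 129 105  64  98 125 132 136 136 133 131 131
 127] sat [51 54 55 41 12 37 54 57 59 59]
207 [125 124 122 118 116 120 126 128 103  63  98 125 131 134 136 133 129 125
 122] sat [51 54 56 40 11 36 53 57 57 58]
208 [125 124 122 118 117 122 127 127 102  69 102 125 131 135 135 133 130 126
 123] sat [52 55 54 39 15 39 53 57 57 58]
209 [125 123 121 118 118 123 127 127 102  65  92 119 131 136 135 133 130 118
 113] sat [52 53 53 38 13 32 50 56 58 57]
215 [123 121 119 117 118 114  89  63  63  62  63  67 106 133 132 142 136 118
 122] sat [46 30 11 11 10 11 14 41 56 56]
216 [122 121 117 117 119 124 113  87  68  63  77 107 128 133 132 133 129 122
 121] sat [53 46 29 15 12 21 41 55 57 56]
217 [122 120 
[... 2143 characters left out ...]
134 135 136] [59 55 54 54 56 66 66 65 65 65 63 51 54 55 56 57 57]
210 [118 123 125 125 134 162 141 123 126 144 157 125 130 132 134 135 135] [60 55 53 52 55 66 62 58 59 62 63 52 55 55 57 56 57]
211 [ 90 114 122 123 133 161 138 100  94 129 156 124 130 132 133 135 135] [49 50 51 51 55 65 61 54 53 59 63 51 54 55 55 56 57]
212 [ 67 109 122 119 116 119 104  72  66  93 115  94  97  99 109 127 135] [39 47 51 51 52 57 55 50 49 54 55 50 50 51 52 55 57]
213 [ 60 107 123 116  99  51  49  49  50  50  50  49  50  50  83 119 135] [36 46 52 51 51 49 49 49 49 49 49 49 49 49 51 55 57]
214 [ 64 108 122 116 100  53  53  53  53  52  53  53  52  52  84 119 135] [38 47 51 51 52 51 53 52 52 52 53 52 52 52 53 56 57]
```

Run:
```python
from h import *
P=manip.camera_params('wrist');print(-np.array(P['R']).T@np.array(P['t']))
def ray(u,v,z):
    K=P['intrinsics'];x=(u-K[0][2])/K[0][0];y=(v-K[1][2])/K[1][1];th=np.hypot(x,y);k=np.sin(th)/th
    dd=np.array(P['R']).T@np.array([x*k,y*k,np.cos(th)]);c=-np.array(P['R']).T@np.array(P['t']);return c+dd*(z-c[2])/dd[2]
for n,u,v,z in [('tab +y corner',322,203.5,76.5),('tab+ at 78',322,203.5,78),('tip far',321.5,210.1,76.5),('tip far z78',321.5,210.1,78),('bob far',322,211.9,112),('tab lo front',322,200,68)]: print(n,ray(u,v,z))
pin=np.array([571.3,20.25,151.9]);print('scene pin,tip',proj('scene',pin),proj('scene',pin-[0,0,76]))
for e in (0,.02,.04,.06):
    c=[]
    f=lambda r,t,x:np.array([x,pin[1],pin[2]])+r*np.array([0,np.sin(e),-np.cos(e)])+t*np.array([0,np.cos(e),np.sin(e)])
    tip=proj('scene',pin-[0,0,76])
    print(e,'front face rel tip',[np.round(proj('scene',f(r,t,573.6))-tip,1).tolist() for r,t in((76,-5),(76,5),(85,5),(85,-5))],'back top',[np.round(proj('scene',f(76,t,569))-tip,1).tolist() for t in(-5,5)])
```

```text
[567.58645205  99.06237836 346.2830539 ]
tab +y corner [571.92685149  26.46569628  76.5       ]
tab+ at 78 [571.90271877  26.86933551  78.        ]
tip far [571.46415387  20.26594623  76.5       ]
tip far z78 [571.44259375  20.70405621  78.        ]
bob far [571.34591461  29.15160993 112.        ]
tab lo front [572.06871979  27.54124687  68.        ]
scene pin,tip [327.51406113 200.84721729] [326.8478559  221.29227186]
0 front face rel tip [[-0.8, 1.3], [1.9, -0.4], [1.9, 1.9], [-0.9, 3.6]] back top [[-1.9, 0.4], [0.8, -1.3]]
0.02 front face rel tip [[-0.4, 1.1], [2.4, -0.7], [2.3, 1.6], [-0.4, 3.3]] back top [[-1.5, 0.2], [1.2, -1.6]]
0.04 front face rel tip [[0.0, 0.8], [2.8, -1.0], [2.8, 1.3], [0.0, 3.1]] back top [[-1.1, -0.1], [1.6, -1.9]]
0.06 front face rel tip [[0.4, 0.6], [3.2, -1.3], [3.2, 0.9], [0.5, 2.8]] back top [[-0.7, -0.3], [2.1, -2.2]]
```

```bash
cat >> h.py <<'E'
def ray(P,u,v,z):
    K=P['intrinsics'];x=(u-K[0][2])/K[0][0];y=(v-K[1][2])/K[1][1];th=np.hypot(x,y);k=np.sin(th)/th
    dd=np.array(P['R']).T@np.array([x*k,y*k,np.cos(th)]);c=-np.array(P['R']).T@np.array(P['t']);return c+dd*(z-c[2])/dd[2]
E
python3 - <<'E'
from h import *
P11=manip.camera_params('wrist')
P8=dict(P11); R=np.array(P11['R']); c=-R.T@np.array(P11['t']); c8=np.array([566.997,68.008,351.295]); P8['t']=-R@c8  # orientation nearly same
for n,P in(('8',P8),('11',P11)):
    g=cv2.imread(f'pics/w{n}.png'); dd=np.load(f'pics/w{n}.npy'); W=wcloud(dd,P)
    col=324; 
    print(n,[ (v,int(g[v,col,2])) for v in (range(134,146) if n=='8' else range(160,172))])
    # plane fit on right strip of sole (cols 326-332)
    for cols in ((326,333),(320,333)):
        rng=(142,176) if n=='8' else (168,200)
        Q=W[rng[0]:rng[1],cols[0]:cols[1]].reshape(-1,3); Q=Q[np.isfinite(Q).all(1)]
        f=np.polyfit(Q[:,1],Q[:,2],1); r=Q[:,2]-np.polyval(f,Q[:,1]); 
        # regress depth noise properly: use v-> fit via y as function along the ray: fit plane with depth inverse
        print(cols,len(Q),'slope',-f[0],'std',r.std(),'z@mean',Q[:,2].mean(),Q[:,1].mean())
    # block wall top baseline
    Q=W[150:200,345:358].reshape(-1,3);Q=Q[np.isfinite(Q).all(1)&(abs(Q[:,2]-55)<6)];f=np.polyfit(Q[:,1],Q[:,2],1);print('wall slope',-f[0],np.polyval(f,0),len(Q))
W=cloud('scene',np.load('pics/s11.npy')); g=cv2.cvtColor(cv2.imread('pics/s11.png'),cv2.COLOR_BGR2RGB).astype(int)
V=W.reshape(-1,3);C=g.reshape(-1,3)
for n in ('8','11'):
    W=cloud('scene',np.load(f'pics/s{n}.npy'));V=W.reshape(-1,3)
    # front sole face & top: brown
    C=cv2.cvtColor(cv2.imread(f'pics/s{n}.png'),cv2.COLOR_BGR2HSV).reshape(-1,3).astype(int)
    m=(C[:,1]>132)&(C[:,0]<14)&(abs(V[:,0]-575)<14)&(abs(V[:,1])<70)&(V[:,2]<82)
    Q=V[m];f=np.polyfit(Q[:,1],Q[:,2],1);print('scene',n,len(Q),'slope',-f[0],'y range',Q[:,1].min(),Q[:,1].max())
E
```

```text
8 [(134, 139), (135, 139), (136, 140), (137, 139), (138, 139), (139, 106), (140, 125), (141, 131), (142, 129), (143, 129), (144, 128), (145, 128)]
(326, 333) 237 slope -0.0025426310065960064 std 0.709242669840504 z@mean 64.97092288245172 34.19879295205935
(320, 333) 441 slope 0.0014719582016933296 std 0.7004426952164979 z@mean 65.00827390317619 34.18538409459361
wall slope 0.0010121059249008275 55.93987036491605 647
11 [(160, 136), (161, 136), (162, 136), (163, 136), (164, 136), (165, 122), (166, 124), (167, 130), (168, 132), (169, 131), (170, 131), (171, 132)]
(326, 333) 224 slope 0.17081706819553438 std 0.6618219737558753 z@mean 56.71962091864917 40.84453018961559
(320, 333) 416 slope 0.16845832023849971 std 0.6826238484280435 z@mean 56.71020805008595 40.855105988331665
wall slope 0.046718508300681895 57.44120693080463 297
scene 8 248 slope -0.00921938809378148 y range -60.10340167232579 48.658747892478154
scene 11 228 slope 0.14953075940745264 y range -53.22391715419836 54.862780643464035
```

Run:
```python
from h import *
P11=manip.camera_params('wrist')
P8=dict(P11); R=np.array(P11['R']); c8=np.array([566.997,68.008,351.295]); P8['t']=-R@c8
print('8 far sole top', ray(P8,324,139.2,62.7)) 
for a in (.15,.17,.19,.21,.23):
    # solve gauge with contact at block y0=-2.6,  TCP y=28.0
    s,c=np.sin(a),np.cos(a)
    ymid=28.0-138.6*s; zmid=185.6-138.6*c
    yc=-2.6+8*s; zc=43+8*c
    # height of sole underside at contact y vs ridge
    zs=zmid-(yc-ymid)*np.tan(a)
    end=np.array([ymid+55*c+12*s, zmid-55*s+12*c])
    rows=wproj([570,end[0],end[1]],P11)[1]
    pin=(ymid+104*s)
    print(a,'ymid',round(ymid,1),'off along sole',round((yc-ymid)/c,1),'sole-ridge gap',round(zs-zc,2),'end',np.round(end,1),'pred row far edge',round(rows,1),'pin y',round(pin,1),'tip far row',round(wproj([571.4,pin+1.7,zmid+104*c-76],P11)[1],1),'m from tab corner',[round(m,3) for m in [a+np.arcsin((21.5-pin)/76)]])
W=wcloud(np.load('pics/w11.npy'),P11)
for nm,sl in(('wallR',(slice(172,215),slice(344,358))),('wallL',(slice(178,220),slice(275,292)))):
    Q=W[sl].reshape(-1,3);Q=Q[np.isfinite(Q).all(1)];f=np.polyfit(Q[:,1],Q[:,2],1);print(nm,-f[0],Q[:,2].mean(),Q.min(0),Q.max(0))
```

```text
8 far sole top [573.61928435  52.04855199  62.7       ]
0.15 ymid 7.3 off along sole -8.8 sole-ridge gap -1.04 end [63.5 52.2] pred row far edge 159.4 pin y 22.8 tip far row 205.2 m from tab corner [np.float64(0.133)]
0.17 ymid 4.6 off along sole -5.9 sole-ridge gap -0.89 end [60.8 51.5] pred row far edge 162.1 pin y 22.1 tip far row 206.0 m from tab corner [np.float64(0.161)]
0.19 ymid 1.8 off along sole -3.0 sole-ridge gap -0.8 end [58.1 50.9] pred row far edge 164.8 pin y 21.5 tip far row 206.8 m from tab corner [np.float64(0.19)]
0.21 ymid -0.9 off along sole -0.0 sole-ridge gap -0.77 end [55.4 50.3] pred row far edge 167.5 pin y 20.8 tip far row 207.5 m from tab corner [np.float64(0.219)]
0.23 ymid -3.6 off along sole 2.9 sole-ridge gap -0.8 end [52.7 49.8] pred row far edge 170.2 pin y 20.1 tip far row 208.3 m from tab corner [np.float64(0.248)]
wallR 0.31663275328476403 53.162796701968944 [593.32583903   9.86604582  16.19505875] [610.87114966  46.85914713  58.67526215]
wallL 0.008883226577848641 55.928828670786174 [525.6219611   4.9934266  53.0680324] [542.71495021  46.27154835  58.06753561]
```

View pics/w11c.png

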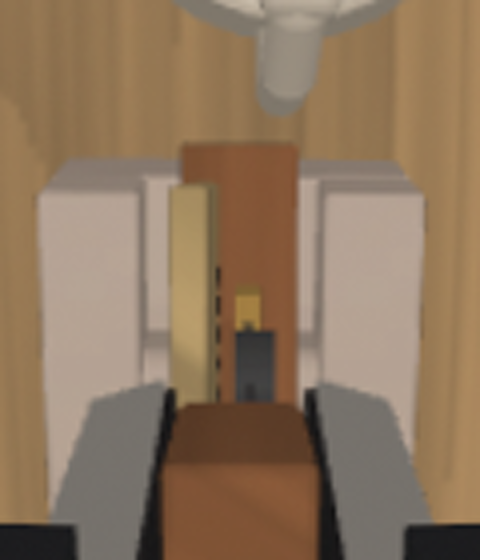

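Run:
```python
from h import *
ps=cv2.imread('pics/s11.png');cv2.imwrite('pics/s11e.png',cv2.resize(ps[185:260,285:360],None,fx=8,fy=8,interpolation=cv2.INTER_CUBIC))
```

```text
(no output)
```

View pics/s11e.png

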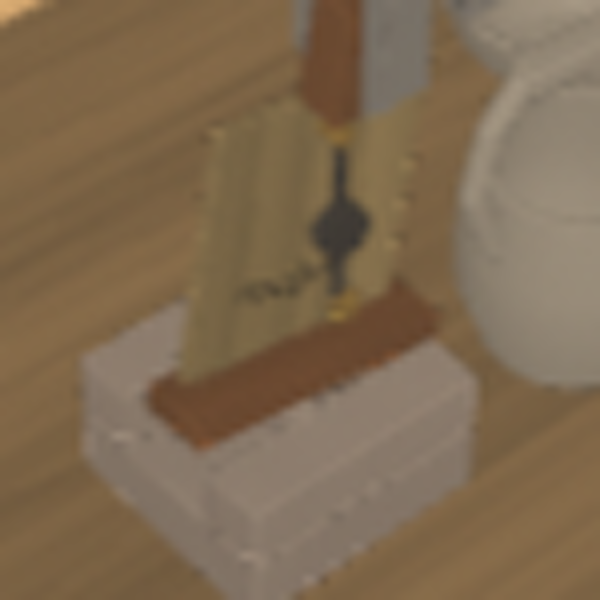

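The evidence is consistent. Actual tilt is about 0.19, the mark is about 0.22, and the sole has slipped roughly 3 mm to +y. I'll lift slightly, shift back in −y, set it down again, then tilt the rest.

servo_tool(series=[-2, 0, 0, 0, 12, -5, -1, -0.5, 0, 12, -5, -4.5, -0.7, 0, 12, -3, -4.5, -0.7, 0, 12, -1, -4.5, -0.7, 0, 12, 0, -4.5, -0.7, 0, 12, 0.8, -4.5, -0.7, 0, 12, 0.8, -4.5, -0.7, 0, 12])

```text
time: 20.62
tool_pos: [568.0, 23.6, 186.3]
eef_rot: [-0.588, 1.56, -0.592]
force: [-3.6, 1.2, 11.2]
gripper_width: 19.7
```

```bash
cat > m2.py <<'E'
from h import *
import sys
n=sys.argv[1]
s=manip.get_state(); tp=s['tool_pos']; print('t',s['time'],'tcp',np.round(tp,1),'F',np.round(s['force'],1),'w',s['gripper_width'])
P=manip.camera_params('wrist')
pw,dw=snap('wrist','w'+n); ps,ds=snap('scene','s'+n)
def edge(col): # sole far edge row: darkest/step
    r=pw[120:200,col].astype(float); b=r[:,2] ; rr=r[:,1]-r[:,2]
    return rr
# sole far edge : step of (G-B)/R ratio over cols 322-332
sat=(pw[...,0].astype(float)-pw[...,2])/(pw[...,0]+1.)
prof=sat[120:200,318:332].mean(1); gsm=np.diff(prof); k=np.argmax(gsm); print('sole edge row',120+k+.5,np.round(prof[k-2:k+4],2))
edge=120+k+.5
W=wcloud(dw,P); Q=W[int(edge)+4:int(edge)+32,318:332].reshape(-1,3);Q=Q[np.isfinite(Q).all(1)];f=np.polyfit(Q[:,1],Q[:,2],1)
Q=Q[abs(Q[:,2]-np.polyval(f,Q[:,1]))<2];f=np.polyfit(Q[:,1],Q[:,2],1);print('slope a',np.arctan(-f[0]))
for a in np.arange(.14,.28,.02):
    sn,c=np.sin(a),np.cos(a); ym=tp[1]-138.6*sn; zm=tp[2]-138.6*c; yc=-2.6+8*sn
    print(round(a,2),'sole mid minus contact',round((ym-yc)/c,1),'gap',round(zm-(yc-ym)*np.tan(a)-43-8*c,2),'edge row',round(wproj([570,ym+55*c+12*sn,zm-55*sn+12*c],P)[1],1))
v0=[v for v in range(150,240)]
col=pw[:,319:324].astype(int); 
for v in range(170,240):
    r=pw[v,316:328,0]
    if (pw[v,319].astype(int)[1]-pw[v,319][2]>50) or (pw[v,321][0]<110 and v>185 and pw[v-3,319][1]>100): print(v,r)
a=cv2.resize(cv2.cvtColor(pw,4)[185:235,300:345],None,fx=9,fy=9,interpolation=cv2.INTER_NEAREST);b=cv2.resize(cv2.cvtColor(ps,4)[198:232,312:337],(331,450),interpolation=cv2.INTER_NEAREST)
cv2.imwrite(f'pics/d{n}.png',np.hstack([a,b]))
E
python3 m2.py 12
```

```text
t 20.625 tcp [568.   23.6 186.3] F [-3.6  1.2 11.2] w 19.731151686192696
sole edge row 165.5 [0.44 0.45 0.41 0.5  0.58 0.58]
slope a 0.16373120371675362
0.14 sole mid minus contact 5.8 gap -1.02 edge row 158.1
0.16 sole mid minus contact 2.9 gap -0.93 edge row 160.8
0.18 sole mid minus contact -0.0 gap -0.9 edge row 163.5
0.2 sole mid minus contact -3.0 gap -0.93 edge row 166.2
0.22 sole mid minus contact -5.9 gap -1.03 edge row 168.9
0.24 sole mid minus contact -8.9 gap -1.18 edge row 171.6
0.26 sole mid minus contact -11.9 gap -1.39 edge row 174.3
0.28 sole mid minus contact -14.9 gap -1.67 edge row 177.0
203 [130 130 126 135 139 141 141 142 138 125 129 132]
204 [130 128 126 157 160 161 162 161 155 122 128 132]
205 [130 128 126 157 161 162 163 162 156 122 128 132]
206 [130 128 125 156 160 162 162 161 154 122 128 133]
207 [131 128 126 156 160 162 163 161 154 122 128 132]
208 [130 127 125 154 160 162 162 160 155 122 128 132]
209 [127 124 123 155 158 159 160 159 154 121 128 133]
210 [124 121 123 155 139 123 125 143 154 121 128 132]
211 [122 118 122 155 123  90  94 128 153 120 129 133]
212 [121 116 109 115  88  62  65  92 113  91  96  99]
213 [121 116  99  50  50  50  50  50  49  50  49  49]
214 [122 115 101  54  52  52  52  52  52  52  52  52]
```

View pics/d12.png

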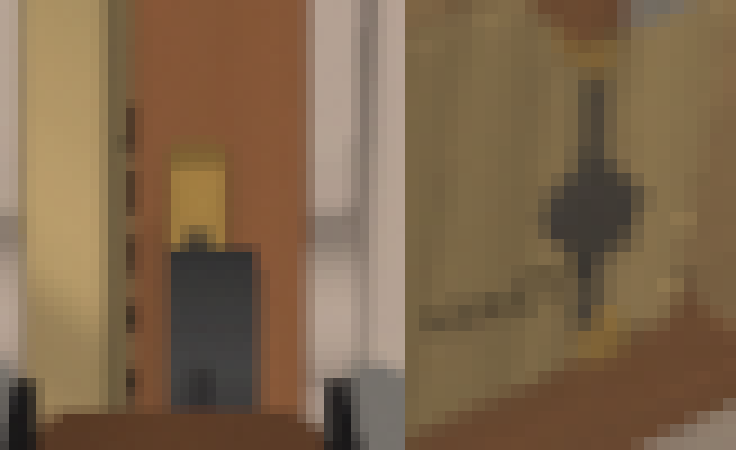

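The tilt held, and the sole middle is now within about 1 mm of the crest. In the wrist view the tip shows at (197,240) against the tab at (170–225,165–250). I'll tilt about 0.03 more.

servo_tool(series=[1, 1, 0, 0, 12, 1.4, 2, 0, 0, 12, 1.7, 3, 0, 0, 12, 2, 4, 0, 0, 12, 2.2, 4.7, 0, 0, 12, 2.2, 4.7, 0, 0, 12, 2.2, 4.7, 0, 0, 12, 2.2, 4.7, 0, 0, 12, 2.2, 4.7, 0, 0, 12, 2.2, 4.7, 0, 0, 12, 2.2, 4.7, 0, 0, 12, 2.2, 4.7, 0, 0, 12])

```text
time: 22.22
tool_pos: [568.0, 27.7, 185.4]
eef_rot: [-0.585, 1.559, -0.589]
force: [-3.0, -1.1, 9.6]
gripper_width: 20.3
```

```bash
python3 m2.py 13
```

```text
t 22.225 tcp [568.   27.7 185.4] F [-3.  -1.1  9.6] w 20.29177054718923
sole edge row 169.5 [0.44 0.41 0.34 0.55 0.58 0.58]
slope a 0.18831377262184043
0.14 sole mid minus contact 9.9 gap -1.36 edge row 158.1
0.16 sole mid minus contact 7.0 gap -1.19 edge row 160.8
0.18 sole mid minus contact 4.1 gap -1.07 edge row 163.5
0.2 sole mid minus contact 1.2 gap -1.02 edge row 166.2
0.22 sole mid minus contact -1.8 gap -1.03 edge row 168.9
0.24 sole mid minus contact -4.7 gap -1.09 edge row 171.5
0.26 sole mid minus contact -7.7 gap -1.22 edge row 174.2
0.28 sole mid minus contact -10.7 gap -1.41 edge row 176.9
207 [130 129 126 145 147 148 149 148 143 123 130 133]
208 [130 128 126 158 161 164 164 162 156 122 129 133]
209 [131 128 126 157 161 163 164 161 154 122 129 133]
210 [131 128 126 158 161 163 164 162 154 121 129 133]
211 [131 128 126 157 161 150 143 147 154 120 128 134]
212 [130 127 125 156 139 115 110 132 154 120 128 133]
213 [127 123 118 134 100  67  74 108 132 105 111 115]
214 [124 117 101  71  53  47  60  71  70  65  64  66]
215 [121 115 100  51  51  51  51  51  51  51  50  51]
216 [120 116 101  54  53  53  53  53  52  52  53  53]
```

View pics/d13.png

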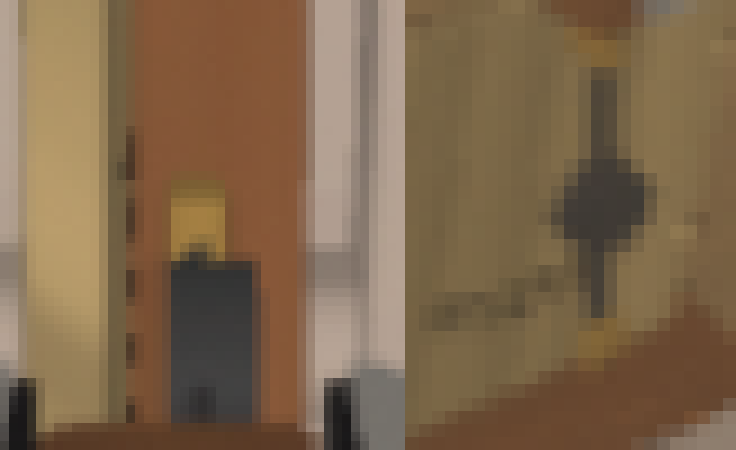

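```bash
cat > fit.py <<'E'
from h import *
import sys
from scipy.optimize import minimize
# render pointer tip + tab in scene image, fit e
n=sys.argv[1]; tcp=np.array(eval(sys.argv[2])); a=float(sys.argv[3])
g=cv2.cvtColor(cv2.imread(f'pics/s{n}.png'),cv2.COLOR_BGR2RGB).astype(float)
pin0=np.array([571.3,tcp[1]-34.6*np.sin(a),tcp[2]-34.6*np.cos(a)])
P=manip.camera_params('scene');S=12;u0,v0,w,h=320,214,14,12
def pj(X): return (proj('scene',X))
def poly(img,pts,off,val):
    q=np.array([(pj(p)+off-[u0,v0]+.5)*S for p in pts]); cv2.fillPoly(img,[np.round(q*16).astype(np.int32)],val,shift=4)
obs=g[v0:v0+h,u0:u0+w]
dirx=np.array([1.,0,0])
def render(e,off,ln,wy=3.4,wx=2.6):
    img=np.zeros((h*S,w*S,3),np.float32)
    ca,sa=np.cos(a),np.sin(a)
    G=lambda x,y,z:pin0+np.array([0,0,-104*ca])+np.array([0,-104*sa,0])+np.array([x,y*ca+z*sa,-y*sa+z*ca])
    # bg: dial, sole
    img[:]=(131,108,75)
    X0=-3.3 # gauge centre rel. pin x plane
    so=lambda x,y,z:G(x+X0,y,z)
    poly(img,[so(-5,-55,12),so(-5,55,12),so(14,55,12),so(14,-55,12)],off,(107,73,47))
    poly(img,[so(14,-55,12),so(14,55,12),so(14,55,0),so(14,-55,0)],off,(103,70,45))
    f=lambda r,t,x:pin0+np.array([x,0,0])+r*np.array([0,np.sin(e),-np.cos(e)])+t*np.array([0,np.cos(e),np.sin(e)])
    b=2.3
    poly(img,[f(76,-5,-b),f(76,5,-b),f(76,5,b),f(76,-5,b)],off,(150,118,60))
    poly(img,[f(76,-5,-b),f(76,-5,b),f(85,-5,b),f(85,-5,-b)],off,(140,108,52))
    poly(img,[f(76,-5,b),f(76,5,b),f(85,5,b),f(85,-5,b)],off,(138,108,52))
    p=lambda r,t,x:pin0+np.array([x,t,-r])
    poly(img,[p(50,-wy/2,-wx/2),p(50,-wy/2,wx/2),p(ln,-wy/2,wx/2),p(ln,-wy/2,-wx/2)],off,(70,66,62))
    poly(img,[p(50,-wy/2,wx/2),p(50,wy/2,wx/2),p(ln,wy/2,wx/2),p(ln,-wy/2,wx/2)],off,(70,66,62))
    return img.reshape(h,S,w,S,3).mean((1,3))
m=np.zeros((h,w),bool); m[4:,3:12]=True
res=[]
for e in np.arange(-.06,.08,.01):
    best=1e9
    for du in np.arange(-1.6,1.7,.4):
        for dv in np.arange(-1.6,2.9,.4):
            r=render(e,np.array([du,dv]),75.5); c=((r-obs)[m]**2).mean()
            if c<best: best=c;bb=(du,dv)
    res.append((round(e,3),round(best,1),np.round(bb,1).tolist()))
print(*res,sep='\n')
E
python3 fit.py 13 [568,27.7,185.4] .22; python3 fit.py 12 [568,23.6,186.3] .188
```

```text
Traceback (most recent call last):
  File "fit.py", line 39, in <module>
    r=render(e,np.array([du,dv]),75.5); c=((r-obs)[m]**2).mean()
  File "fit.py", line 23, in render
    poly(img,[so(14,-55,12),so(14,55,12),so(14,55,0),so(14,-55,0)],off,(103,70,45))
    ~~~~^^^^^^^^^^^^^^^^^^^^^^^^^^^^^^^^^^^^^^^^^^^^^^^^^^^^^^^^^^^^^^^^^^^^^^^^^^^
  File "fit.py", line 11, in poly
    q=np.array([(pj(p)+off-[u0,v0]+.5)*S for p in pts]); cv2.fillPoly(img,[np.round(q*16).astype(np.int32)],val,shift=4)
                 ~~^^^
  File "fit.py", line 9, in pj
    def pj(X): return (proj('scene',X))
                       ~~~~^^^^^^^^^^^
  File "h.py", line 12, in proj
    P=manip.camera_params(c);K=np.array(P['intrinsics']);x=np.array(P['R'])@np.array(X)+np.array(P['t']);x=K@x;return x[:2]/x[2]
ValueError: time passes only in moves, steps and waits
Traceback (most recent call last):
  File "fit.py", line 39, in <module>
    r=render(e,np.array([du,dv]),75.5); c=((r-obs)[m]**2).mean()
  File "fit.py", line 22, in render
    poly(img,[so(-5,-55,12),so(-5,55,12),so(14,55,12),so(14,-55,12)],off,(107,73,47))
    ~~~~^^^^^^^^^^^^^^^^^^^^^^^^^^^^^^^^^^^^^^^^^^^^^^^^^^^^^^^^^^^^^^^^^^^^^^^^^^^^^
  File "fit.py", line 11, in poly
    q=np.array([(pj(p)+off-[u0,v0]+.5)*S for p in pts]); cv2.fillPoly(img,[np.round(q*16).astype(np.int32)],val,shift=4)
                 ~~^^^
  File "fit.py", line 9, in pj
    def pj(X): return (proj('scene',X))
                       ~~~~^^^^^^^^^^^
  File "h.py", line 12, in proj
    P=manip.camera_params(c);K=np.array(P['intrinsics']);x=np.array(P['R'])@np.array(X)+np.array(P['t']);x=K@x;return x[:2]/x[2]
ValueError: time passes only in moves, steps and waits
```

```bash
sed -i "s/^def pj.*/KK=np.array(P['intrinsics']);RR=np.array(P['R']);TT=np.array(P['t'])\ndef pj(X):\n    x=KK@(RR@X+TT); return x[:2]\/x[2]/" fit.py
python3 fit.py 13 [568,27.7,185.4] .22; python3 fit.py 12 [568,23.6,186.3] .188
```

```text
(np.float64(-0.06), np.float64(103.8), [-1.2, 0.4])
(np.float64(-0.05), np.float64(101.5), [-1.2, 0.4])
(np.float64(-0.04), np.float64(97.4), [-1.2, 0.4])
(np.float64(-0.03), np.float64(91.2), [-1.2, 0.4])
(np.float64(-0.02), np.float64(88.6), [-1.2, 0.4])
(np.float64(-0.01), np.float64(86.2), [-1.2, 0.4])
(np.float64(0.0), np.float64(85.2), [-1.2, 0.4])
(np.float64(0.01), np.float64(83.1), [-1.2, 0.4])
(np.float64(0.02), np.float64(83.2), [-1.2, 0.4])
(np.float64(0.03), np.float64(84.8), [-1.2, 0.4])
(np.float64(0.04), np.float64(87.2), [-0.8, 0.4])
(np.float64(0.05), np.float64(88.1), [-1.2, 0.4])
(np.float64(0.06), np.float64(89.7), [-1.2, 0.4])
(np.float64(0.07), np.float64(91.8), [-1.2, 0.4])
(np.float64(0.08), np.float64(96.6), [-1.2, 0.4])
(np.float64(-0.06), np.float64(98.4), [-1.2, 0.8])
(np.float64(-0.05), np.float64(98.2), [-1.2, 0.8])
(np.float64(-0.04), np.float64(97.3), [-1.2, 0.8])
(np.float64(-0.03), np.float64(95.5), [-1.2, 0.8])
(np.float64(-0.02), np.float64(95.4), [-1.2, 0.4])
(np.float64(-0.01), np.float64(93.3), [-1.2, 0.4])
(np.float64(0.0), np.float64(88.4), [-1.2, 0.4])
(np.float64(0.01), np.float64(83.3), [-1.2, 0.4])
(np.float64(0.02), np.float64(80.2), [-1.2, 0.4])
(np.float64(0.03), np.float64(78.4), [-1.2, 0.4])
(np.float64(0.04), np.float64(75.0), [-1.2, 0.4])
(np.float64(0.05), np.float64(73.0), [-1.2, 0.8])
(np.float64(0.06), np.float64(73.1), [-1.2, 0.8])
(np.float64(0.07), np.float64(73.1), [-1.2, 0.8])
(np.float64(0.08), np.float64(75.3), [-1.2, 0.8])
```

Both views now leave about +0.01 rad, so I'll make a small final trim and hold for the pointer to settle.

servo_tool(series=[1, 0.8, 0, 0, 12, 1.1, 1.6, 0, 0, 12, 1.1, 1.6, 0, 0, 12, 1.1, 1.6, 0, 0, 12, 1.1, 1.6, 0, 0, 12, 1.1, 1.6, 0, 0, 12, 1.1, 1.6, 0, 0, 12, 1.1, 1.6, 0, 0, 12, 1.1, 1.6, 0, 0, 12, 1.1, 1.6, 0, 0, 12, 1.1, 1.6, 0, 0, 12, 1.1, 1.6, 0, 0, 12])

```text
time: 23.82
tool_pos: [568.0, 28.2, 185.3]
eef_rot: [-0.635, 1.559, -0.639]
force: [-1.8, -0.3, 6.3]
gripper_width: 19.4
```

```bash
python3 m2.py 14; python3 fit.py 14 [568,28.8,185] .228 | sort -t'(' -k4 | head -20
```

```text
t 23.825 tcp [568.   28.2 185.3] F [-1.8 -0.3  6.3] w 19.395757394481166
sole edge row 170.5 [0.45 0.44 0.4  0.53 0.58 0.58]
slope a 0.19210312787198494
0.14 sole mid minus contact 10.5 gap -1.38 edge row 158.0
0.16 sole mid minus contact 7.6 gap -1.2 edge row 160.7
0.18 sole mid minus contact 4.7 gap -1.07 edge row 163.4
0.2 sole mid minus contact 1.7 gap -1.01 edge row 166.1
0.22 sole mid minus contact -1.2 gap -1.0 edge row 168.8
0.24 sole mid minus contact -4.1 gap -1.06 edge row 171.4
0.26 sole mid minus contact -7.1 gap -1.17 edge row 174.1
0.28 sole mid minus contact -10.1 gap -1.35 edge row 176.8
207 [130 129 125 140 141 141 142 142 138 122 129 133]
208 [130 128 128 165 164 165 165 164 159 121 129 133]
209 [130 127 125 157 161 163 164 163 156 123 129 133]
210 [131 128 124 156 161 164 164 163 156 123 129 133]
211 [131 127 125 156 161 151 145 148 156 123 128 133]
212 [130 128 125 155 149 121 110 132 155 123 128 132]
213 [129 125 118 138 126  86  75 111 138 109 115 119]
214 [125 120 106  93  96  70  59  79  93  73  79  83]
215 [123 116 101  52  50  51  51  50  51  51  51  51]
216 [122 116 101  53  53  53  53  54  53  52  53  54]
(np.float64(0.01), np.float64(63.0), [-1.2, 0.4])
(np.float64(0.02), np.float64(63.1), [-1.2, 0.4])
(np.float64(0.0), np.float64(64.2), [-1.2, 0.4])
(np.float64(0.04), np.float64(64.8), [-1.2, 0.4])
(np.float64(0.03), np.float64(65.6), [-1.2, 0.4])
(np.float64(0.05), np.float64(65.9), [-1.2, 0.4])
(np.float64(0.06), np.float64(68.0), [-1.2, 0.4])
(np.float64(-0.01), np.float64(68.3), [-1.2, 0.4])
(np.float64(-0.02), np.float64(70.3), [-1.2, 0.4])
(np.float64(0.07), np.float64(72.0), [-1.2, 0.4])
(np.float64(-0.03), np.float64(74.3), [-1.2, 0.4])
(np.float64(0.08), np.float64(75.3), [-1.2, 0.4])
(np.float64(-0.04), np.float64(77.1), [-1.2, 0.4])
(np.float64(-0.05), np.float64(83.1), [-1.2, 0.4])
(np.float64(-0.06), np.float64(88.6), [-1.2, 0.4])
```

View pics/d14.png

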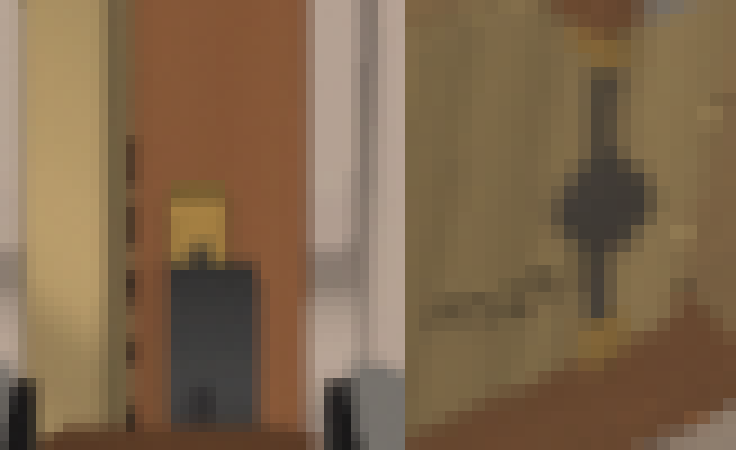

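servo_tool(series=[1, 1.2, 0, 0, 12, 1.2, 2, 0, 0, 12, 1.2, 2, 0, 0, 12, 1.2, 2, 0, 0, 12, 1.2, 2, 0, 0, 12, 1.2, 2, 0, 0, 12, 1.2, 2, 0, 0, 12, 1.2, 2, 0, 0, 12, 1.2, 2, 0, 0, 12, 1.2, 2, 0, 0, 12, 1.2, 2, 0, 0, 12, 1.2, 2, 0, 0, 12])

```text
time: 25.42
tool_pos: [568.0, 29.2, 185.1]
eef_rot: [-0.675, 1.558, -0.68]
force: [-2.5, -0.7, 5.4]
gripper_width: 19.8
```

```bash
python3 m2.py 15; python3 fit.py 15 [568,28.8,185] .23 | sort -t'(' -k4 | head -7
python3 - <<'E'
from h import *
snap('top','t15')
E
```

```text
t 25.425 tcp [568.   29.2 185.1] F [-2.5 -0.7  5.4] w 19.78791486574172
sole edge row 170.5 [0.44 0.43 0.33 0.49 0.58 0.58]
slope a 0.20494383003755012
0.14 sole mid minus contact 11.4 gap -1.44 edge row 157.9
0.16 sole mid minus contact 8.5 gap -1.23 edge row 160.6
0.18 sole mid minus contact 5.6 gap -1.09 edge row 163.3
0.2 sole mid minus contact 2.7 gap -1.0 edge row 166.0
0.22 sole mid minus contact -0.2 gap -0.98 edge row 168.7
0.24 sole mid minus contact -3.1 gap -1.01 edge row 171.4
0.26 sole mid minus contact -6.1 gap -1.11 edge row 174.0
0.28 sole mid minus contact -9.1 gap -1.27 edge row 176.7
208 [130 129 125 139 142 143 144 143 140 125 130 133]
209 [131 127 125 157 162 164 164 164 157 123 129 133]
210 [130 127 124 157 161 164 165 163 156 124 129 133]
211 [131 128 124 156 161 164 164 163 156 123 129 133]
212 [131 128 124 155 149 132 129 144 156 123 129 133]
213 [130 127 122 146 128  86  80 119 146 115 122 126]
214 [129 125 116 117 101  70  74 104 117  92  99 102]
215 [125 120 101  51  49  50  49  49  49  49  49  49]
216 [121 116 101  54  52  52  53  53  52  52  52  53]
(np.float64(0.0), np.float64(100.2), [-1.2, 0.4])
(np.float64(0.01), np.float64(100.6), [-1.2, 0.4])
(np.float64(-0.01), np.float64(102.2), [-1.2, 0.4])
(np.float64(0.02), np.float64(102.2), [-1.2, 0.4])
(np.float64(-0.02), np.float64(103.4), [-1.2, 0.4])
(np.float64(0.03), np.float64(106.3), [-1.2, 0.4])
(np.float64(-0.03), np.float64(106.6), [-1.2, 0.4])
```

View pics/d15.png

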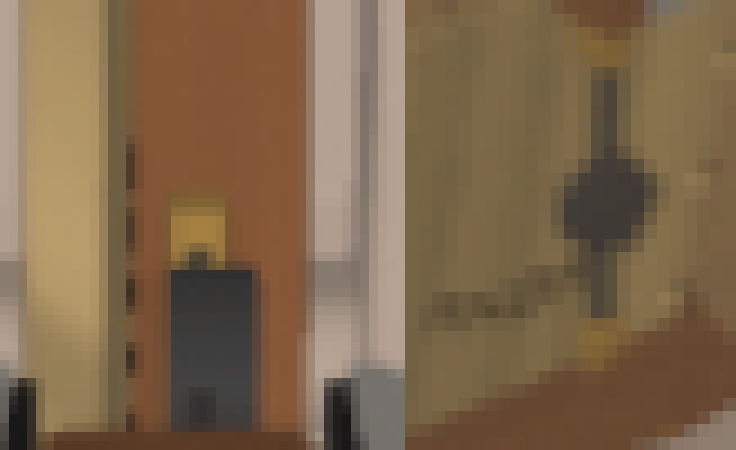

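View pics/s15.png

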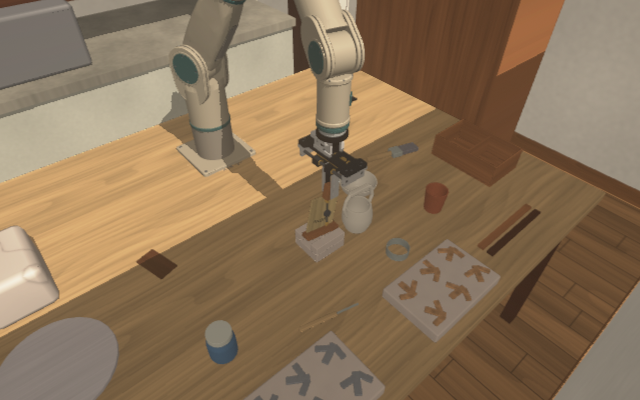

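Run:
```python
from workcell import manip
s=manip.get_state(); print(s['time'],s['force'],s['tool_pos'],s['dq'].round(3) if hasattr(s['dq'],'round') else s['dq'])
print(manip.sign_off())
```

```text
25.575 [-1.63421543 -1.28253434  6.58245417] [567.96105496  29.1955112  185.11664318] [-0.001  0.    -0.     0.001 -0.     0.001 -0.   ]
the job is handed in; nothing more can be done
None
```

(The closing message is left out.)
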